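Pack the insect pots and pin the cover onto the specimen case

ROBOT

A 6-joint arm with a two-finger parallel gripper is mounted at the origin on the work surface. World frame = base frame: x ahead of the robot, y to its left, z up, the work surface at z = 0. Lengths are in m, angles in rad, forces in N, time in s.
With the tool pointing down it reaches from about 0.4 to 0.825 m from the base axis. Payload 7 kg.
Tool frame: the origin (TCP) lies midway between the tips of the shut fingers; the grasp point (between the pads) lies 19 mm behind it; z points along the fingers, y is the line along which they close (so a half turn about z gives the same grasp; the last joint's range is limited). The gripper opens to 88 mm and grips with 3 to 60 N. Pads are 19 mm wide; open, the fingers measure 130 mm over their backs; the gripper's body (78 mm by 193 mm) begins 47 mm behind the grasp point.
Start: joints at [1.543, 0.359, 0.012, 0, -1.224, -0.288], TCP at [0.21, 0.642, 0.227] pointing down, gripper open.
Joint ranges: [-3.07, 3.07], [-1.43, 2.12], [-1.02, 1.25], [-3.03, 1.67], [-3.05, -0], [-3.03, 3.03]. Speed limits (rad/s): [2.39, 2.39, 3.01, 3.14, 3.14, 3.14].

INTERFACE

Orientations are given as [roll, pitch, yaw] about the fixed x, y, z axes, in that order (R = Rz(yaw) Ry(pitch) Rx(roll)).
In Python, from station import get_state, grab_frame, calibration, job_done, boxes_of, regions_of, spot_point gives the robot as it stands. The module is installed in compiled form; this text tells all that it offers.
- The arm moves only by the tool arm_command, never from a script. Its argument "commands" is a list of rows, each an object of numbers: "tx", "ty", "tz": the shift along the tool's x, y, z each as a share of 25 cm, from -1 to 1; "twist": the turn about the tool's z as a share of 180 degrees, from -1 to 1. A call has exactly 8 rows; each row is the pose to reach, as a shift and turn from the pose commanded when the call began, along the tool's axes at that moment, turning the shorter way round; what a row does not reach only later rows make up. A row lasts 1/12 s, in which the tool goes at most 41.7 mm and 7.16 degrees, less where a joint would pass 70% of its speed; a pose out of reach is approached as far as the arm can. A call with a number of a shift or a turn outside -1 to 1 is refused whole. A call with a gripper value outside its range is refused whole. "claw" is the opening, from 0 (shut) to 1 (fully open), set as the call begins (left out, the last holds). The fingers move at their own pace and stop on an object; "grip_force" is the grip in N (left out, the last holds). Time passes only in rows, so rows that repeat a pose let the fingers close, or fill a call up. It gives the time, the measured TCP pose, the force, the opening and the grip force at its end, in the units of the state.
- get_state(): the state, without advancing time (a new reading comes with each control period).
- grab_frame(name): name is "scene" or "top" or "wrist"; returns the picture (400x640x3 uint8, red, green, blue); there is no depth.
- calibration(name): a dict with "camera_matrix" (3x3 intrinsics, pixels), "k1" (the pictures are not rectified: a ray, as slopes to the right and down, at radius r is drawn at 1 + k1 r^2 times it, then the intrinsics apply), "extrinsics" (4x4, takes a point from camera to world coordinates). Camera axes: x right, y down, z forward; pixel columns grow to the right and rows downward; lengths in m; the calibration is good to about 2 mm. A picture is of the moment at which its call begins: read the wrist's pose just before it. calibration takes no time and is no camera call; for the wrist camera it gives the pose at the moment of the call.
- job_done(): hands the job in; it is judged then, once.
Trained networks look in the newest picture that a camera, given by its name, has taken for a name from the list of things; names that differ only in an ending like _2 or _b are one class to them, and where a whole thing is asked for, a point or a joint stands for the part that bears it (a point fixed in the world has none). Each returns a list of dicts, best first, with "score" (0 to 1); they miss things now and then, are a little off and sometimes report something else, mostly with a low value. They report only what shows in the picture. A call takes as long as a camera call.
- boxes_of(query, camera): "rect" ([left, top, right, bottom] in pixels, round what is visible of it).
- regions_of(query, camera): "region" (400x640 bool, what is visible of it) and "rect" ([left, top, right, bottom] in pixels, round what is visible of it).
- spot_point(query, camera): "uv" ([column, row] in pixels: a listed point, or the origin of a listed thing).
The state is a dict: "t": time; "q": joint angles; "qd": joint speeds; "joint_efforts": joint torques, N m; "eef_pos": TCP position; "ee_rot": TCP orientation; "force": force on the tool from outside, world axes, zero at the start; "moment": the same for the moment, N m; "width": finger opening in m; "gripper_force": force on a finger pad.
Only numpy, scipy, OpenCV 4.12 (cv2) and the standard library are available. Lean on these libraries where they do the work, as an engineer would, in place of code of your own. Each camera call takes 0.05 s, during which the arm holds its last target. There are 200 camera calls.

TASK

Pack the specimen case for the school visit: set every magnifier pot, lens up, fully down in a pocket of its own, then lay the cover squarely on the case, handle up, with its hinge knuckles between those of the case. Push one hinge pin fully home through each of the two hinges from its outer end, until the flat grip meets the knuckle, and turn the red catch across the edge of the cover; leave the other things on the desk where they are.

Things in the scene. Friction and masses are not known exactly. Their poses are not given: they have to be found in the camera images.
- case: Specimen carrying case, fixed: open green box 116 (x) by 224 (y) by 42 mm high, walls 5 mm; origin at the centre of its underside. The black insert inside, its top 18 mm above the desk, has four round pockets in a row along y. Two steel hinges at the ends of its -x side, their common axis along y 70 mm to -x of the centre, 47 mm above the desk; red turn catch in the middle of its +x side
- pocket0 (a point): centre of the floor of the pocket nearest the case's -y end, 5 mm above the desk; pocket 13 mm deep, 39 mm wide with a small chamfer
- pocket1 (a point): the same for the second pocket; the pockets lie 50 mm apart
- pocket2 (a point): the same for the third pocket
- pocket3 (a point): the same for the fourth pocket, nearest the case's +y end
- mouth_left (a point): mouth of the hinge at the case's +y end: on the hinge axis, outer face of the outer knuckle; a pin goes in here towards the case's -y. Case knuckles (20 mm across, bore 13 mm) reach from 0 to 14 mm and 36 to 50 mm inward of the mouth; the cover's knuckle (17 to 33 mm) comes between them
- mouth_right (a point): mouth of the hinge at the case's -y end: likewise; a pin goes in here towards the case's +y
- catch (a joint): red turn catch of the case, rad: 0 = its bar lies along the case's edge, clear of the cover (starts 0 to 0.2); 1.57 = across the edge, over the cover (end stop; from 1.25 on it holds the cover). Grows anticlockwise seen from above; stays where it is left, friction about 0.05 N m
- catch_grip (a point): middle of the catch's bar, on its upright turning axis, 55 mm above the desk: bar 50 mm long, 12 mm wide, 14 mm high (48 to 62 mm above the desk), long along the case's y at joint 0. Its axis stands 14 mm outside the case's +x face on a steel bracket
- cover: Lift-off cover, 0.28 kg: clear sheet 116 (x) by 224 (y) by 4 mm, aluminium frame; origin at the centre of the sheet's underside, z up to the handle. Seated, its origin is 42 mm above the case's and its axes agree with the case's. Locating bars below, round and 7 mm deep, fit inside the case walls with 2 mm to spare. Knuckles on its -x side, bore 13 mm. It starts on its bars on the desk, handle up
- cover_knuckle (a point): centre of the cover's knuckle at its +y end: 70 mm to -x, 87 mm to +y of its origin and 5 mm above it; another at the -y end. Seated, it is 25 mm inward of the left mouth
- cover_handle (a point): middle of the cover's black handle bar, 27 mm above the underside of the sheet: bar along the cover's y, 96 mm long, 14 mm wide (x), 14 mm high, with 16 mm free under it between two posts near its ends
- pin1: Hinge pin, 50 g: steel shank 10 mm thick, orange flat grip 40 (x) by 24 (y) by 10 (z) mm; lies flat on the desk. Origin on its axis at the middle of the grip. Shank to +x; the grip's front face, 20 mm from the origin, meets the mouth of the hinge when home; nose 78 mm from the origin, its last 12 mm tapered to 4 mm. Either pin fits either hinge, either flat side up
- pin2: the other hinge pin, the same
- pot1: Magnifier pot with an insect, 60 g, 28 mm high: white foot 36 mm wide and 13 mm high, chamfered below, under a clear round lens lid 44 mm wide (13 to 28 mm up) to grip it by; origin at the centre of the foot's underside, z up through the lens. Seated, the foot stands on the pocket's floor. It starts lens up on the desk; there are two to four pots
- pot2: Magnifier pot with an insect, 60 g, 28 mm high: white foot 36 mm wide and 13 mm high, chamfered below, under a clear round lens lid 44 mm wide (13 to 28 mm up) to grip it by; origin at the centre of the foot's underside, z up through the lens. Seated, the foot stands on the pocket's floor. It starts lens up on the desk; there are two to four pots
- pot3: Magnifier pot with an insect, 60 g, 28 mm high: white foot 36 mm wide and 13 mm high, chamfered below, under a clear round lens lid 44 mm wide (13 to 28 mm up) to grip it by; origin at the centre of the foot's underside, z up through the lens. Seated, the foot stands on the pocket's floor. It starts lens up on the desk; there are two to four pots
- pot4: Magnifier pot with an insect, 60 g, 28 mm high: white foot 36 mm wide and 13 mm high, chamfered below, under a clear round lens lid 44 mm wide (13 to 28 mm up) to grip it by; origin at the centre of the foot's underside, z up through the lens. Seated, the foot stands on the pocket's floor. It starts lens up on the desk; there are two to four pots
- petri: closed Petri dish, 90 mm wide, 16 mm high; not part of the job
- forceps: steel forceps, 115 mm long, lying flat; not part of the job
- loupe: black hand lens, 54 mm wide with a 75 mm handle, 10 mm high; not part of the job
- dropper: amber dropper bottle, 34 mm wide, 75 mm high; not part of the job
- jar: glass jar with green cap, 52 mm wide, 42 mm high; not part of the job
- slidebox: blue slide box, 85 by 36 by 26 mm; not part of the job

How it is judged:
On the way, in this order (a step that is already met when the one before it is completed fails the run):
1. every pot stands lens up on the floor of a pocket of the case, the cover still off ((distance between pot1 and pocket0 below 0.004 m or distance between pot1 and pocket1 below 0.004 m or distance between pot1 and pocket2 below 0.004 m or distance between pot1 and pocket3 below 0.004 m) and angle between each of pot1, pot2, pot3, pot4's own z axis and vertical below 0.1 rad and (distance between pot2 and pocket0 below 0.004 m or distance between pot2 and pocket1 below 0.004 m or distance between pot2 and pocket2 below 0.004 m or distance between pot2 and pocket3 below 0.004 m) and (distance between pot3 and pocket0 below 0.004 m or distance between pot3 and pocket1 below 0.004 m or distance between pot3 and pocket2 below 0.004 m or distance between pot3 and pocket3 below 0.004 m) and (distance between pot4 and pocket0 below 0.004 m or distance between pot4 and pocket1 below 0.004 m or distance between pot4 and pocket2 below 0.004 m or distance between pot4 and pocket3 below 0.004 m) and horizontal distance between cover and case above 0.06 m), for 0.2 s.
2. the cover lies seated on the rim of the case, knuckles between the case's knuckles (x of cover in the frame of case between -0.004 and 0.004 m and y of cover in the frame of case between -0.004 and 0.004 m and z of cover in the frame of case between 0.038 and 0.046 m and angle between cover's own z axis and vertical below 0.06 rad and angle between the y axis of cover and the y axis of case, either way round below 0.06 rad and distance between cover_knuckle and mouth_left below 0.031 m), for 0.2 s.
3. each of the two hinges has a pin fully home (((((x of pin1 in the frame of mouth_left between -0.006 and 0.006 m and y of pin1 in the frame of mouth_left between 0.014 and 0.026 m and z of pin1 in the frame of mouth_left between -0.006 and 0.006 m) and angle between the x axis of pin1 and the y axis of case, either way round below 0.15 rad) and ((x of pin2 in the frame of mouth_right between -0.006 and 0.006 m and y of pin2 in the frame of mouth_right between -0.026 and -0.014 m and z of pin2 in the frame of mouth_right between -0.006 and 0.006 m) and angle between the x axis of pin2 and the y axis of case, either way round below 0.15 rad)) or (((x of pin1 in the frame of mouth_right between -0.006 and 0.006 m and y of pin1 in the frame of mouth_right between -0.026 and -0.014 m and z of pin1 in the frame of mouth_right between -0.006 and 0.006 m) and angle between the x axis of pin1 and the y axis of case, either way round below 0.15 rad) and ((x of pin2 in the frame of mouth_left between -0.006 and 0.006 m and y of pin2 in the frame of mouth_left between 0.014 and 0.026 m and z of pin2 in the frame of mouth_left between -0.006 and 0.006 m) and angle between the x axis of pin2 and the y axis of case, either way round below 0.15 rad)))), for 0.2 s.
At the end, for the whole second after the job is handed in: Each pot present lens up on a pocket floor (4 mm off centre, 0.1 rad tilt at most); cover on the rim (4 mm, 0.06 rad), right way round; a pin in each hinge, home within 6 mm, in line to 0.15 rad; catch beyond 1.25 rad; all at rest (all of step 2 and (distance between pot1 and pocket0 below 0.004 m or distance between pot1 and pocket1 below 0.004 m or distance between pot1 and pocket2 below 0.004 m or distance between pot1 and pocket3 below 0.004 m) and angle between each of pot1, pot2, pot3, pot4's own z axis and vertical below 0.1 rad and (distance between pot2 and pocket0 below 0.004 m or distance between pot2 and pocket1 below 0.004 m or distance between pot2 and pocket2 below 0.004 m or distance between pot2 and pocket3 below 0.004 m) and (distance between pot3 and pocket0 below 0.004 m or distance between pot3 and pocket1 below 0.004 m or distance between pot3 and pocket2 below 0.004 m or distance between pot3 and pocket3 below 0.004 m) and (distance between pot4 and pocket0 below 0.004 m or distance between pot4 and pocket1 below 0.004 m or distance between pot4 and pocket2 below 0.004 m or distance between pot4 and pocket3 below 0.004 m) and ((((x of pin1 in the frame of mouth_left between -0.006 and 0.006 m and y of pin1 in the frame of mouth_left between 0.014 and 0.026 m and z of pin1 in the frame of mouth_left between -0.006 and 0.006 m) and angle between the x axis of pin1 and the y axis of case, either way round below 0.15 rad) and ((x of pin2 in the frame of mouth_right between -0.006 and 0.006 m and y of pin2 in the frame of mouth_right between -0.026 and -0.014 m and z of pin2 in the frame of mouth_right between -0.006 and 0.006 m) and angle between the x axis of pin2 and the y axis of case, either way round below 0.15 rad)) or (((x of pin1 in the frame of mouth_right between -0.006 and 0.006 m and y of pin1 in the frame of mouth_right between -0.026 and -0.014 m and z of pin1 in the frame of mouth_right between -0.006 and 0.006 m) and angle between the x axis of pin1 and the y axis of case, either way round below 0.15 rad) and ((x of pin2 in the frame of mouth_left between -0.006 and 0.006 m and y of pin2 in the frame of mouth_left between 0.014 and 0.026 m and z of pin2 in the frame of mouth_left between -0.006 and 0.006 m) and angle between the x axis of pin2 and the y axis of case, either way round below 0.15 rad))) and value of joint catch above 1.25 rad and linear speed of each of pot1, pot2, pot3, pot4, pin1, pin2, cover below 0.03 m/s); the robot touches nothing.
It fails at once if one of the other things on the desk is moved more than 3 cm (distance of any of petri, forceps, loupe, dropper, jar, slidebox from where it was at the start of the episode above 0.03 m).
Of pot1, pot2, pot3, pot4 only 2 to 4 are there at a start; the rules pass over those that are not, and their reading is None.
At some moment in a run one of pot1, pot2, pot3, pot4, cover may be knocked a few centimetres aside while the robot is not near it.
Once in a run the grip may slacken for a moment while it holds something.
It also fails if it takes over 210 s, if anything falls off the work surface, if the arm or the gripper's body presses on something with over 40 N, if the wrist force passes 120 N, or if a joint passes its speed limit or range.

## Working session

There is one attempt and no reset: what is moved stays moved. The work goes in short steps, Python scripts to look and compute and a tool call to move; the robot and the scene stay as the last step left them, time stands still between calls to the robot, and variables do not carry over. Pictures are saved under pics/ and viewed, at most 17 in all, crops included, and the job is handed in when it is done.

Besides the shell and the picture viewer there is one more tool, called after "Call:" in YAML: its name, and indented under it one key for each argument. arm_command: Moves the arm, as the interface text tells. Shift numbers are shares of 25 cm and turn numbers shares of 180 degrees, none past 1 either way. Its arguments: {"type":"object","properties":{"commands":{"type":"array"},"claw":{"type":"number"},"grip_force":{"type":"number"}},"required":["commands"]}

```bash
mkdir -p pics; cat > h.py <<'E'
import numpy as np, cv2
from station import *
from scipy.spatial.transform import Rotation as R
def save(cam,name,crop=None,scale=1):
    im=grab_frame(cam)
    o=im if crop is None else im[crop[1]:crop[3],crop[0]:crop[2]]
    cv2.imwrite('pics/'+name,cv2.resize(o[:,:,::-1],None,fx=scale,fy=scale)); return im
def ray(c,uv):
    K=np.array(c["camera_matrix"]);E=np.array(c["extrinsics"])
    p=np.array([(uv[0]-K[0,2])/K[0,0],(uv[1]-K[1,2])/K[1,1]]);s=p.copy()
    for _ in range(20): s=p/(1+c["k1"]*(s@s))
    d=E[:3,:3]@np.array([s[0],s[1],1.]);return E[:3,3],d/np.linalg.norm(d)
def onz(c,uv,z):
    o,d=ray(c,uv);return o+d*(z-o[2])/d[2]
def proj(c,P):
    K=np.array(c["camera_matrix"]);E=np.array(c["extrinsics"])
    q=E[:3,:3].T@(np.array(P)-E[:3,3]);s=q[:2]/q[2];s=s*(1+c["k1"]*(s@s))
    return np.array([K[0,0]*s[0]+K[0,2],K[1,1]*s[1]+K[1,2]])
def tri(rays):
    A=np.zeros((3,3));b=np.zeros(3)
    for o,d in rays:
        M=np.eye(3)-np.outer(d,d);A+=M;b+=M@o
    p=np.linalg.solve(A,b)
    return p,max(np.linalg.norm((np.eye(3)-np.outer(d,d))@(p-o)) for o,d in rays)
E
python3 - <<'E'
from h import *
for c in("scene","top"):
    save(c,c+'0.png'); k=calibration(c);print(c,np.round(k["extrinsics"],3).tolist(),k["k1"],k["camera_matrix"][0][0])
    for q in("case","pocket0","pocket3","mouth_left","mouth_right","catch_grip","cover","cover_knuckle","cover_handle","pin1","pot1","petri","forceps","loupe","dropper","jar","slidebox"):
        print(q,[(np.round(r["uv"]).astype(int).tolist(),round(r["score"],2)) for r in spot_point(q,c)[:5]])
s=get_state();print(s["t"],s["eef_pos"],s["ee_rot"],s["width"])
E
```

```text
scene [[0.8, 0.375, -0.47, 1.043], [0.601, -0.511, 0.615, -0.666], [-0.01, -0.774, -0.633, 0.757], [0.0, 0.0, 0.0, 1.0]] 0.0050598402038224185 409.0833208068262
case [([321, 223], 0.92)]
pocket0 [([303, 233], 0.92), ([317, 224], 0.75), ([321, 215], 0.72), ([332, 204], 0.71)]
pocket3 [([303, 233], 0.92), ([317, 224], 0.75), ([321, 215], 0.72), ([332, 204], 0.71)]
mouth_left [([316, 176], 0.6)]
mouth_right [([271, 223], 0.92), ([319, 178], 0.73)]
catch_grip [([341, 214], 0.57), ([210, 345], 0.5)]
cover [([353, 159], 0.98)]
cover_knuckle [([318, 160], 0.9), ([315, 228], 0.72), ([355, 152], 0.41)]
cover_handle [([354, 152], 0.94)]
pin1 [([276, 301], 0.81), ([373, 147], 0.48)]
pot1 [([175, 280], 0.85), ([216, 251], 0.66), ([238, 274], 0.53)]
petri [([282, 194], 0.95)]
forceps [([302, 176], 0.51)]
loupe [([253, 223], 0.79)]
dropper [([393, 229], 0.86), ([333, 205], 0.42)]
jar [([207, 343], 0.82)]
slidebox [([402, 204], 0.96)]
top [[-0.008, -0.989, 0.148, 0.345], [-1.0, 0.007, -0.005, 0.011], [0.004, -0.148, -0.989, 1.192], [0.0, 0.0, 0.0, 1.0]] -0.07292810355348518 480.59726134826263
case 
[... 214 characters left out ...]
, 226], 0.59), ([158, 225], 0.56)]
mouth_right [([371, 220], 0.77)]
catch_grip [([322, 158], 0.47)]
cover [([201, 224], 0.9)]
cover_knuckle [([232, 261], 0.88)]
cover_handle [([200, 226], 0.63)]
pin1 [([160, 224], 0.71), ([433, 162], 0.49)]
pot1 [([424, 213], 0.8), ([293, 196], 0.73), ([421, 252], 0.62), ([232, 262], 0.59), ([467, 253], 0.52)]
petri [([312, 257], 0.79), ([355, 193], 0.33)]
forceps [([271, 259], 0.48)]
loupe [([372, 249], 0.66)]
dropper [([285, 130], 0.75), ([434, 164], 0.6), ([323, 195], 0.18)]
jar [([491, 180], 0.89)]
slidebox [([236, 136], 0.73), ([201, 223], 0.35)]
1.8 [0.20965819 0.64157435 0.22656427] [ 3.14158218e+00  4.56269364e-06 -3.15827525e-01] 0.08776194732560663
```

View pics/top0.png

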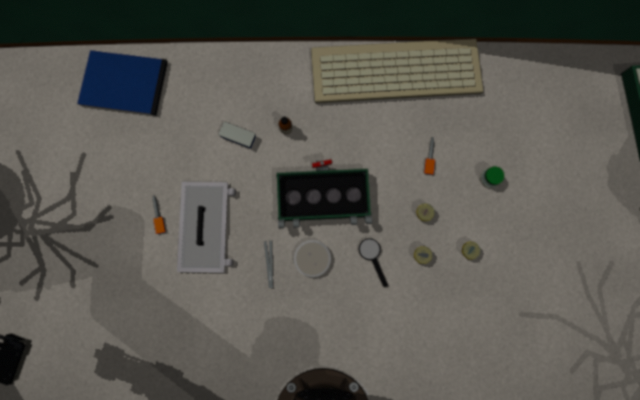

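View pics/scene0.png

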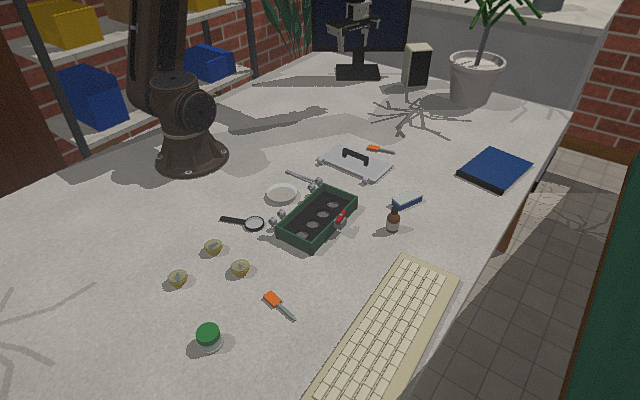

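```bash
cat >> h.py <<'E'
def plan(P,yaw=None,s=None):
    s=s or get_state();p=np.array(s["eef_pos"]);y0=s["ee_rot"][2]
    Rm=R.from_euler('xyz',s["ee_rot"]).as_matrix();d=Rm.T@(np.array(P)-p)/0.25
    tw=0 if yaw is None else -((yaw-y0+np.pi)%(2*np.pi)-np.pi)/np.pi
    return np.round(d,4).tolist(),round(tw,4)
E
python3 - <<'E'
from h import *
S,T=calibration("scene"),calibration("top")
pts=dict(case=((321,223),(324,194)),mouthL=((317,177),(278,226)),mouthR=((271,223),(371,220)),cover=((353,159),(201,224)),pinR=((276,301),(430,166)),pinL=((373,147),(160,225)),potA=((216,251),(424,213)),potB=((175,280),(470,250)),potC=((240,268),(424,213)),potD=((213,247),(423,254)),catch=((341,215),(322,158)),jar=((208,335),(493,177)))
for k,(a,b) in pts.items():
    p,e=tri([ray(S,a),ray(T,b)]);print(k,np.round(p,3),round(e,4))
c=calibration("wrist");print(np.round(c["extrinsics"],3).tolist(),c["camera_matrix"],c["k1"])
E
```

```text
case [ 0.543 -0.007  0.   ] 0.0035
mouthL [0.454 0.101 0.055] 0.0011
mouthR [ 0.47  -0.121  0.044] 0.001
cover [0.461 0.291 0.019] 0.0047
pinR [ 0.615 -0.277  0.   ] 0.0055
pinL [0.465 0.4   0.01 ] 0.0013
potA [ 0.467 -0.266  0.066] 0.0253
potB [ 0.395 -0.372  0.009] 0.0022
potC [ 0.49  -0.258  0.01 ] 0.0008
potD [ 0.388 -0.251  0.014] 0.0004
catch [ 0.615 -0.007  0.067] 0.0031
jar [ 0.577 -0.431  0.026] 0.0013
[[-0.311, -0.919, -0.243, 0.274], [-0.95, 0.3, 0.08, 0.619], [-0.001, 0.256, -0.967, 0.385], [0.0, 0.0, 0.0, 1.0]] [[323.16523892   0.         318.75997449]
 [  0.         323.16523892 202.93437034]
 [  0.           0.           1.        ]] -0.03305709491120294
```

Call:
arm_command:
  commands:
    - {"tx": 0.69, "ty": 0.685}
    - {"tx": 0.69, "ty": 0.685}
    - {"tx": 0.69, "ty": 0.685}
    - {"tx": 0.69, "ty": 0.685}
    - {"tx": 0.69, "ty": 0.685}
    - {"tx": 0.69, "ty": 0.685}
    - {"tx": 0.69, "ty": 0.685}
    - {"tx": 0.69, "ty": 0.685}

```text
invalid input
```

Call:
arm_command:
  commands:
    - {"tx": 0.69, "ty": 0.685, "twist": 0.19}
    - {"tx": 0.69, "ty": 0.685, "twist": 0.19}
    - {"tx": 0.69, "ty": 0.685, "twist": 0.19}
    - {"tx": 0.69, "ty": 0.685, "twist": 0.19}
    - {"tx": 0.69, "ty": 0.685, "twist": 0.19}
    - {"tx": 0.69, "ty": 0.685, "twist": 0.19}
    - {"tx": 0.69, "ty": 0.685, "twist": 0.19}
    - {"tx": 0.69, "ty": 0.685, "twist": 0.19}

```text
invalid input
```

Call:
arm_command:
  commands:
    - {"tx": 0.69, "ty": 0.685, "tz": 0, "twist": 0}
    - {"tx": 0.69, "ty": 0.685, "tz": 0, "twist": 0}
    - {"tx": 0.69, "ty": 0.685, "tz": 0, "twist": 0}
    - {"tx": 0.69, "ty": 0.685, "tz": 0, "twist": 0}
    - {"tx": 0.69, "ty": 0.685, "tz": 0, "twist": 0}
    - {"tx": 0.69, "ty": 0.685, "tz": 0, "twist": 0}
    - {"tx": 0.69, "ty": 0.685, "tz": 0, "twist": 0}
    - {"tx": 0.69, "ty": 0.685, "tz": 0, "twist": 0}

```text
t: 2.47
eef_pos: [0.3213, 0.4239, 0.2274]
ee_rot: [-3.14, 0.0, -0.318]
force: [0.2, 1.1, 0.1]
width: 0.0876
gripper_force: 0.0
```

Call:
arm_command:
  commands:
    - {"tx": 0.69, "ty": 0.685, "tz": 0, "twist": 0.19}
    - {"tx": 0.69, "ty": 0.685, "tz": 0, "twist": 0.19}
    - {"tx": 0.69, "ty": 0.685, "tz": 0, "twist": 0.19}
    - {"tx": 0.69, "ty": 0.685, "tz": 0, "twist": 0.19}
    - {"tx": 0.69, "ty": 0.685, "tz": 0, "twist": 0.19}
    - {"tx": 0.69, "ty": 0.685, "tz": 0, "twist": 0.19}
    - {"tx": 0.69, "ty": 0.685, "tz": 0, "twist": 0.19}
    - {"tx": 0.69, "ty": 0.685, "tz": 0, "twist": 0.19}

```text
t: 3.13
eef_pos: [0.432, 0.2083, 0.2267]
ee_rot: [-3.141, 0.0, -0.915]
force: [0.0, 0.4, 0.3]
width: 0.0876
gripper_force: 0.0
```

Call:
arm_command:
  commands:
    - {"tx": 0.95, "ty": 0.18, "tz": 0, "twist": 0.187}
    - {"tx": 0.95, "ty": 0.18, "tz": 0, "twist": 0.187}
    - {"tx": 0.95, "ty": 0.18, "tz": 0, "twist": 0.187}
    - {"tx": 0.95, "ty": 0.18, "tz": 0, "twist": 0.187}
    - {"tx": 0.95, "ty": 0.18, "tz": 0, "twist": 0.187}
    - {"tx": 0.95, "ty": 0.18, "tz": 0, "twist": 0.187}
    - {"tx": 0.95, "ty": 0.18, "tz": 0, "twist": 0.187}
    - {"tx": 0.95, "ty": 0.18, "tz": 0, "twist": 0.187}

```text
t: 3.8
eef_pos: [0.5417, -0.0065, 0.2258]
ee_rot: [3.141, -0.0, -1.502]
force: [-0.5, 0.6, -0.2]
width: 0.0874
gripper_force: 0.0
```

```bash
python3 - <<'E'
from h import *
c=calibration("wrist");save("wrist","w1.png");s=get_state();print(s["t"],s["eef_pos"],s["ee_rot"],np.round(s["q"],2))
for q,z in(("pocket0",.005),("mouth_left",.047),("mouth_right",.047),("catch_grip",.055),("pot1",0),("case",0)):
    for r in spot_point(q,"wrist")[:5]: print(q,np.round(r["uv"],1),round(r["score"],2),np.round(onz(c,r["uv"],z),4))
E
```

```text
3.85 [ 0.54124268 -0.00564002  0.22600827] [ 3.14075064e+00  8.17288769e-06 -1.50012658e+00] [ 0.35  0.14 -0.28 -0.   -1.15 -0.28]
pocket0 [327.8 113.6] 0.97 [ 0.5358 -0.0806  0.005 ]
pocket0 [321.6 235.8] 0.86 [0.5324 0.0666 0.005 ]
pocket0 [324.9 156.5] 0.8 [ 0.5356 -0.032   0.005 ]
pocket0 [326.8 200.3] 0.67 [0.5294 0.0206 0.005 ]
mouth_left [449.4 210.7] 0.48 [0.3967 0.0124 0.047 ]
mouth_right [398.6  78.5] 0.89 [ 0.4699 -0.1185  0.047 ]
catch_grip [259.  183.7] 0.58 [ 0.6031 -0.005   0.055 ]
case [324.2 178.2] 0.67 [ 0.5343 -0.0053  0.    ]
```

View pics/w1.png

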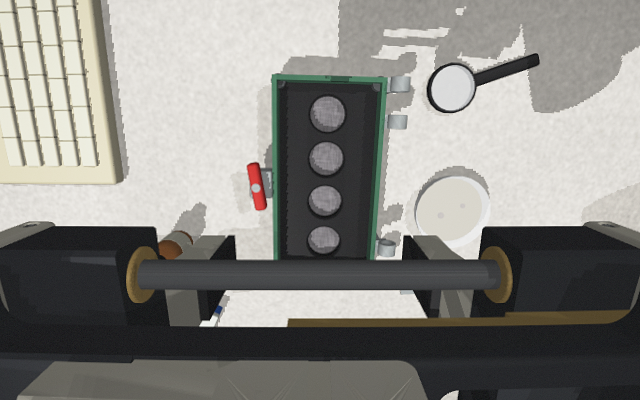

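```bash
python3 - <<'E'
from h import *
c=calibration("wrist");im=cv2.imread('pics/w1.png').astype(int);B,G,Rr=im[...,0],im[...,1],im[...,2]
m=(G>Rr+18)&(G>B+8);m[:,:230]=0;m[:,430:]=0;m[262:]=0
m=cv2.morphologyEx(m.astype(np.uint8),cv2.MORPH_OPEN,np.ones((2,2)))
L=[];Q=[];T=[]
for r in range(95,255):
    x=np.where(m[r])[0]
    if len(x)>3: L.append(onz(c,(x[0]-.0,r+.5),.042)[:2]);Q.append(onz(c,(x[-1]+1,r+.5),.042)[:2])
for u in range(285,380):
    y=np.where(m[:,u])[0]
    if len(y): T.append(onz(c,(u+.5,y[0]),.042)[:2])
L,Q,T=map(np.array,(L,Q,T))
def fit(P,ax):
    a=P[:,ax];b=P[:,1-ax];k=np.polyfit(a,b,1)
    for _ in range(5):
        r=np.abs(b-np.polyval(k,a));g=r<max(.0012,1.5*np.median(r));k=np.polyfit(a[g],b[g],1)
    return k,r[g].std(),g.mean()
for n,P,ax in(("L",L,1),("R",Q,1),("T",T,0)): print(n,fit(P,ax))
kL,kR,kT=fit(L,1)[0],fit(Q,1)[0],fit(T,0)[0]
print("width at y=-.0",np.polyval(kL,0)-np.polyval(kR,0),"T y",np.polyval(kT,.535))
E
```

```text
L (array([-0.04835728,  0.5889987 ]), np.float64(0.00017308995614263495), np.float64(1.0))
R (array([-0.04704886,  0.47253091]), np.float64(0.00015862003804570195), np.float64(1.0))
T (array([ 0.04586088, -0.13950555]), np.float64(0.0001605545366586459), np.float64(1.0))
width at y=-.0 0.11646779738524654 T y -0.11496997856439274
```

Call:
arm_command:
  commands:
    - {"tx": 0.9, "ty": 0.507, "tz": 0, "twist": 0.007}
    - {"tx": 0.9, "ty": 0.507, "tz": 0, "twist": 0.007}
    - {"tx": 0.9, "ty": 0.507, "tz": 0, "twist": 0.007}
    - {"tx": 0.9, "ty": 0.507, "tz": 0, "twist": 0.007}
    - {"tx": 0.9, "ty": 0.507, "tz": 0, "twist": 0.007}
    - {"tx": 0.9, "ty": 0.507, "tz": 0, "twist": 0.007}
    - {"tx": 0.9, "ty": 0.507, "tz": 0, "twist": 0.007}
    - {"tx": 0.9, "ty": 0.507, "tz": 0, "twist": 0.007}

```text
t: 4.82
eef_pos: [0.4291, -0.2415, 0.2269]
ee_rot: [-3.141, -0.0, -1.525]
force: [0.7, 1.0, -0.4]
width: 0.0878
gripper_force: 0.0
```

```bash
python3 - <<'E'
from h import *
c=calibration("wrist");save("wrist","w2.png");s=get_state();print(s["t"],s["eef_pos"],s["ee_rot"])
for r in regions_of("pot1","wrist")[:5]:
    m=r["region"].astype(np.uint8);ct=max(cv2.findContours(m,0,1)[0],key=cv2.contourArea);e=cv2.fitEllipse(ct) if len(ct)>5 else None
    print("reg",round(r["score"],2),np.round(r["rect"]),np.round(e[0],1),np.round(e[1],1))
for r in spot_point("pot1","wrist")[:5]: print("pot1",np.round(r["uv"],1),round(r["score"],2),np.round(onz(c,r["uv"],0),4))
for r in spot_point("pin1","wrist")[:5]: print("pin",np.round(r["uv"],1),round(r["score"],2),np.round(onz(c,r["uv"],.005),4))
E
```

```text
4.8667 [ 0.4298591  -0.24048712  0.22683154] [-3.14092846e+00 -3.67460719e-05 -1.52423526e+00]
reg 0.7 [339. 155. 380. 192.] [357.9 175.3] [38.1 38.6]
reg 0.69 [333.  43. 379.  89.] [356.5  63.8] [41.8 46.6]
reg 0.66 [246. 145. 288. 183.] [265.2 163. ] [36.7 38.9]
reg 0.56 [204. 289. 288. 327.] [249.1 309. ] [39.3 91. ]
pot1 [354.2  70. ] 0.94 [ 0.3946 -0.3642  0.    ]
pot1 [268.3 159.8] 0.73 [ 0.4898 -0.2592  0.    ]
pot1 [356.8 174.4] 0.72 [ 0.383  -0.2464  0.    ]
pin [164.  139.9] 0.67 [ 0.6112 -0.2779  0.005 ]
```

View pics/w2.png

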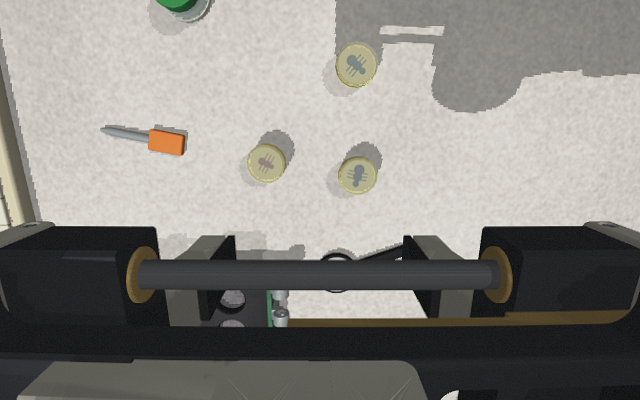

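```bash
cat >> h.py <<'E'
def cyl(c,P,r=.022,z0=.013,z1=.028):
    a=np.linspace(0,2*np.pi,48);return np.array([proj(c,(P[0]+r*np.cos(t),P[1]+r*np.sin(t),z)) for z in(z0,z1) for t in a],np.float32)
def potfit(c,im,P,zb=0.):
    # im BGR; refine pot centre: silhouette (lid) bounding-ellipse centre against model's
    P=np.array(P[:2],float);uv=proj(c,(*P,.025+zb));x,y=uv.astype(int);w=42
    x0,y0=max(x-w,0),max(y-w,0);s=im[y0:y+w,x0:x+w].astype(int)
    m=((s[...,2]-s[...,0])>28).astype(np.uint8);m=cv2.morphologyEx(m,cv2.MORPH_CLOSE,np.ones((5,5)));m=cv2.morphologyEx(m,cv2.MORPH_OPEN,np.ones((3,3)))
    cs=cv2.findContours(m,0,1)[0];ct=max(cs,key=cv2.contourArea);h=cv2.convexHull(ct)
    M=cv2.moments(h);obs=np.array([M["m10"]/M["m00"]+x0,M["m01"]/M["m00"]+y0])
    for _ in range(8):
        k=cv2.moments(cv2.convexHull(cyl(c,P,z0=.013+zb,z1=.028+zb)));mod=np.array([k["m10"]/k["m00"],k["m01"]/k["m00"]])
        P=P+(onz(c,proj(c,(*P,.02+zb))+obs-mod,.02+zb)-onz(c,proj(c,(*P,.02+zb)),.02+zb))[:2]
    return P,obs,M["m00"],k["m00"]
E
python3 - <<'E'
from h import *
c=calibration("wrist");im=cv2.imread('pics/w2.png')
for P in((.394,-.364),(.49,-.259),(.383,-.246)):
    print(potfit(c,im,P))
    print(im[int(proj(c,(*P,.028))[1]),int(proj(c,(*P,.028))[0])])
print(plan((.49,-.259,.1),-1.524))
E
```

```text
(array([ 0.39768758, -0.3635257 ]), array([356.03430707,  64.59103261]), 1472.0, 1572.1873866505339)
[132 136 123]
(array([ 0.49088637, -0.25556544]), array([265.78772594, 162.96076783]), 1189.5, 1293.8974091589916)
[133 147 157]
(array([ 0.38735588, -0.24662327]), array([357.10571595, 175.3194809 ]), 1143.0, 1259.1931620028336)
[132 131 125]
([0.0915, -0.232, 0.5069], np.float64(0.001))
```

Call:
arm_command:
  commands:
    - {"tx": 0.072, "ty": -0.241, "tz": 0.3, "twist": 0}
    - {"tx": 0.072, "ty": -0.241, "tz": 0.4, "twist": 0}
    - {"tx": 0.072, "ty": -0.241, "tz": 0.55, "twist": 0}
    - {"tx": 0.072, "ty": -0.241, "tz": 0.7, "twist": 0}
    - {"tx": 0.072, "ty": -0.241, "tz": 0.8, "twist": 0}
    - {"tx": 0.072, "ty": -0.241, "tz": 0.845, "twist": 0}
    - {"tx": 0.072, "ty": -0.241, "tz": 0.845, "twist": 0}
    - {"tx": 0.072, "ty": -0.241, "tz": 0.845, "twist": 0}

```text
t: 5.68
eef_pos: [0.4915, -0.2539, 0.0146]
ee_rot: [3.139, 0.0, -1.52]
force: [0.6, 0.4, 0.9]
width: 0.0878
gripper_force: 0.0
```

Call:
arm_command:
  commands:
    - {"tx": 0, "ty": 0, "tz": 0, "twist": 0}
    - {"tx": 0, "ty": 0, "tz": 0, "twist": 0}
    - {"tx": 0, "ty": 0, "tz": 0, "twist": 0}
    - {"tx": 0, "ty": 0, "tz": 0, "twist": 0}
    - {"tx": 0, "ty": 0, "tz": 0, "twist": 0}
    - {"tx": 0, "ty": 0, "tz": 0, "twist": 0}
    - {"tx": 0, "ty": 0, "tz": 0, "twist": 0}
    - {"tx": 0, "ty": 0, "tz": 0, "twist": 0}
  claw: 0
  grip_force: 25

```text
t: 6.35
eef_pos: [0.4913, -0.2551, 0.0156]
ee_rot: [-3.141, -0.0, -1.522]
force: [-1.8, 0.4, 3.4]
width: 0.043
gripper_force: 25.0
```

Call:
arm_command:
  commands:
    - {"tx": 0, "ty": 0, "tz": -0.1, "twist": 0}
    - {"tx": 0, "ty": 0, "tz": -0.2, "twist": 0}
    - {"tx": 0, "ty": 0, "tz": -0.3, "twist": 0}
    - {"tx": 0, "ty": 0, "tz": -0.4, "twist": 0}
    - {"tx": 0, "ty": 0, "tz": -0.4, "twist": 0}
    - {"tx": 0, "ty": 0, "tz": -0.4, "twist": 0}
    - {"tx": 0, "ty": 0, "tz": -0.4, "twist": 0}
    - {"tx": 0, "ty": 0, "tz": -0.4, "twist": 0}

```text
t: 7.02
eef_pos: [0.4905, -0.2548, 0.1142]
ee_rot: [3.14, 0.001, -1.522]
force: [-0.2, 0.3, -1.2]
width: 0.0429
gripper_force: 25.0
```

Call:
arm_command:
  commands:
    - {"tx": -0.702, "ty": -0.207, "tz": 0, "twist": 0}
    - {"tx": -0.702, "ty": -0.207, "tz": 0, "twist": 0}
    - {"tx": -0.702, "ty": -0.207, "tz": 0, "twist": 0}
    - {"tx": -0.702, "ty": -0.207, "tz": 0, "twist": 0}
    - {"tx": -0.702, "ty": -0.207, "tz": 0, "twist": 0}
    - {"tx": -0.702, "ty": -0.207, "tz": 0, "twist": 0}
    - {"tx": -0.702, "ty": -0.207, "tz": 0, "twist": 0}
    - {"tx": -0.702, "ty": -0.207, "tz": 0, "twist": 0}

```text
t: 7.68
eef_pos: [0.5338, -0.0774, 0.1144]
ee_rot: [3.14, -0.0, -1.522]
force: [-0.7, 0.1, -0.5]
width: 0.0429
gripper_force: 25.0
```

Call:
arm_command:
  commands:
    - {"tx": 0, "ty": 0, "tz": 0.1, "twist": 0}
    - {"tx": 0, "ty": 0, "tz": 0.2, "twist": 0}
    - {"tx": 0, "ty": 0, "tz": 0.27, "twist": 0}
    - {"tx": 0, "ty": 0, "tz": 0.3, "twist": 0}
    - {"tx": 0, "ty": 0, "tz": 0.32, "twist": 0}
    - {"tx": 0, "ty": 0, "tz": 0.33, "twist": 0}
    - {"tx": 0, "ty": 0, "tz": 0.34, "twist": 0}
    - {"tx": 0, "ty": 0, "tz": 0.34, "twist": 0}

```text
t: 8.35
eef_pos: [0.5349, -0.0773, 0.0307]
ee_rot: [-3.141, 0.0, -1.522]
force: [0.1, 0.3, -1.8]
width: 0.0429
gripper_force: 25.0
```

```bash
python3 - <<'E'
from h import *
s=get_state();print(s["t"],s["eef_pos"],s["ee_rot"],s["force"],s["moment"],s["width"],plan((.5344,-.0779,.0305),-1.524))
save("wrist","w3.png")
E
```

```text
8.35 [ 0.53493297 -0.07733596  0.03072793] [-3.14070431e+00  7.98521758e-05 -1.52244106e+00] [ 0.1489051   0.2727025  -1.84041897] [ 0.0491233  -0.03790982  0.03395949] 0.04288318112185391 ([0.0022, 0.0022, 0.0009], np.float64(0.0005))
```

View pics/w3.png

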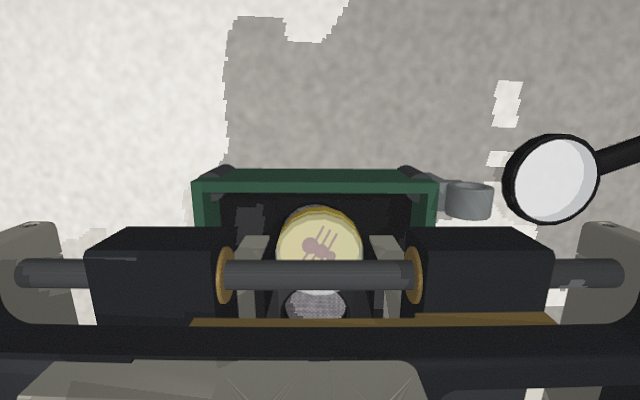

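Call:
arm_command:
  commands:
    - {"tx": 0, "ty": 0, "tz": 0.01, "twist": 0}
    - {"tx": 0, "ty": 0, "tz": 0.02, "twist": 0}
    - {"tx": 0, "ty": 0, "tz": 0.03, "twist": 0}
    - {"tx": 0, "ty": 0, "tz": 0.038, "twist": 0}
    - {"tx": 0, "ty": 0, "tz": 0.038, "twist": 0}
    - {"tx": 0, "ty": 0, "tz": 0.038, "twist": 0}
    - {"tx": 0, "ty": 0, "tz": 0.038, "twist": 0}
    - {"tx": 0, "ty": 0, "tz": 0.038, "twist": 0}

```text
t: 9.07
eef_pos: [0.5355, -0.077, 0.021]
ee_rot: [-3.14, 0.0, -1.522]
force: [5.5, -1.6, -3.2]
width: 0.0432
gripper_force: 25.0
```

Call:
arm_command:
  commands:
    - {"tx": 0, "ty": 0, "tz": 0, "twist": 0}
    - {"tx": 0, "ty": 0, "tz": 0, "twist": 0}
    - {"tx": 0, "ty": 0, "tz": 0, "twist": 0}
    - {"tx": 0, "ty": 0, "tz": -0.02, "twist": 0}
    - {"tx": 0, "ty": 0, "tz": -0.1, "twist": 0}
    - {"tx": 0, "ty": 0, "tz": -0.2, "twist": 0}
    - {"tx": 0, "ty": 0, "tz": -0.3, "twist": 0}
    - {"tx": 0, "ty": 0, "tz": -0.4, "twist": 0}
  claw: 0.6

```text
t: 9.73
eef_pos: [0.5337, -0.0773, 0.122]
ee_rot: [3.14, -0.0, -1.522]
force: [0.7, 0.0, 0.1]
width: 0.0523
gripper_force: 0.0
```

Call:
arm_command:
  commands:
    - {"tx": 0.648, "ty": 0.619, "tz": -0.05, "twist": 0}
    - {"tx": 0.648, "ty": 0.619, "tz": -0.05, "twist": 0}
    - {"tx": 0.648, "ty": 0.619, "tz": -0.05, "twist": 0}
    - {"tx": 0.648, "ty": 0.619, "tz": -0.05, "twist": 0}
    - {"tx": 0.648, "ty": 0.619, "tz": -0.05, "twist": 0}
    - {"tx": 0.648, "ty": 0.619, "tz": -0.05, "twist": 0}
    - {"tx": 0.648, "ty": 0.619, "tz": -0.05, "twist": 0}
    - {"tx": 0.648, "ty": 0.619, "tz": -0.05, "twist": 0}
  claw: 0.9

```text
t: 10.4
eef_pos: [0.3869, -0.2471, 0.1338]
ee_rot: [-3.141, 0.0, -1.525]
force: [0.2, -0.3, 0.5]
width: 0.0789
gripper_force: 0.0
```

```bash
python3 - <<'E'
from h import *
c=calibration("wrist");im=save("wrist","w4.png")[:,:,::-1];s=get_state();print(s["t"],s["eef_pos"],s["ee_rot"])
for P in((.3977,-.3635),(.3874,-.2466)):
    try: print(potfit(c,im,P))
    except Exception as e: print(e)
P=potfit(c,im,(.3874,-.2466))[0];print(plan((*P,.0155),-1.524))
E
```

```text
10.45 [ 0.38758544 -0.24664617  0.13365058] [-3.14126898e+00  2.19386557e-05 -1.52338771e+00]
(array([ 0.39464635, -0.36610505]), array([315.20477689,  49.79892612]), 2700.5, 2930.2633401539933)
(array([ 0.38492719, -0.24967369]), array([320.66935823, 197.51333165]), 1981.5, 2189.803908473812)
([0.0116, 0.0113, 0.4726], np.float64(0.0002))
```

```bash
python3 - <<'E'
from h import *
for i in range(5):
    s=get_state();c=calibration("wrist");im=np.ascontiguousarray(grab_frame("wrist")[:,:,::-1])
    print(np.round(s["eef_pos"],4),np.round(potfit(c,im,(.386,-.248))[0],4),np.round(potfit(c,im,(.396,-.365))[0],4),np.round(potfit(c,im,(.386,-.248))[1],1))
E
```

```text
[ 0.3876 -0.2466  0.1337] [ 0.3849 -0.2497] [ 0.3946 -0.366 ] [321.5 197.1]
[ 0.388  -0.2463  0.1335] [ 0.3848 -0.2497] [ 0.3945 -0.3661] [322.2 196.7]
[ 0.3882 -0.2461  0.1334] [ 0.3849 -0.2496] [ 0.3945 -0.3661] [322.3 196.6]
[ 0.3883 -0.2459  0.1333] [ 0.3849 -0.2496] [ 0.3945 -0.3661] [322.4 196.5]
[ 0.3883 -0.2459  0.1332] [ 0.385  -0.2496] [ 0.3945 -0.3661] [322.3 196.5]
```

Call:
arm_command:
  commands:
    - {"tx": 0.014, "ty": 0.014, "tz": 0.1, "twist": 0}
    - {"tx": 0.014, "ty": 0.014, "tz": 0.2, "twist": 0}
    - {"tx": 0.014, "ty": 0.014, "tz": 0.3, "twist": 0}
    - {"tx": 0.014, "ty": 0.014, "tz": 0.4, "twist": 0}
    - {"tx": 0.014, "ty": 0.014, "tz": 0.45, "twist": 0}
    - {"tx": 0.014, "ty": 0.014, "tz": 0.47, "twist": 0}
    - {"tx": 0.014, "ty": 0.014, "tz": 0.47, "twist": 0}
    - {"tx": 0.014, "ty": 0.014, "tz": 0.47, "twist": 0}

```text
t: 11.37
eef_pos: [0.3851, -0.25, 0.0161]
ee_rot: [3.141, -0.0, -1.521]
force: [-0.5, -0.0, -0.4]
width: 0.0789
gripper_force: 0.0
```

Call:
arm_command:
  commands:
    - {"tx": 0, "ty": 0, "tz": 0, "twist": 0}
    - {"tx": 0, "ty": 0, "tz": 0, "twist": 0}
    - {"tx": 0, "ty": 0, "tz": 0, "twist": 0}
    - {"tx": 0, "ty": 0, "tz": 0, "twist": 0}
    - {"tx": 0, "ty": 0, "tz": 0, "twist": 0}
    - {"tx": 0, "ty": 0, "tz": 0, "twist": 0}
    - {"tx": 0, "ty": 0, "tz": 0, "twist": 0}
    - {"tx": 0, "ty": 0, "tz": 0, "twist": 0}
  claw: 0

```text
t: 12.03
eef_pos: [0.3846, -0.2502, 0.016]
ee_rot: [-3.141, -0.0, -1.522]
force: [-0.8, 0.7, 5.0]
width: 0.0429
gripper_force: 25.0
```

Call:
arm_command:
  commands:
    - {"tx": 0, "ty": 0, "tz": 0, "twist": 0}
    - {"tx": 0, "ty": 0, "tz": 0, "twist": 0}
    - {"tx": 0, "ty": 0, "tz": 0, "twist": 0}
    - {"tx": 0, "ty": 0, "tz": -0.1, "twist": 0}
    - {"tx": 0, "ty": 0, "tz": -0.25, "twist": 0}
    - {"tx": 0, "ty": 0, "tz": -0.4, "twist": 0}
    - {"tx": 0, "ty": 0, "tz": -0.47, "twist": 0}
    - {"tx": 0, "ty": 0, "tz": -0.47, "twist": 0}
  claw: 0.8

```text
t: 12.7
eef_pos: [0.3871, -0.2509, 0.1377]
ee_rot: [-3.134, -0.002, -1.521]
force: [0.1, -0.1, -1.3]
width: 0.0704
gripper_force: 0.0
```

```bash
cat >> h.py <<'E'
def measpot(P,n=3):
    for i in range(n):
        s=get_state();c=calibration("wrist");im=np.ascontiguousarray(grab_frame("wrist")[:,:,::-1])
        r=potfit(c,im,P);print(np.round(s["t"],2),np.round(s["eef_pos"],4),np.round(s["ee_rot"][2],4),np.round(r[0],4),np.round(r[1],1))
    return r[0]
E
python3 -c "
from h import *
measpot((.386,-.248),4)"
```

```text
12.7 [ 0.3871 -0.2509  0.1377] -1.5214 [ 0.3841 -0.2498] [322.7 200.9]
12.75 [ 0.3859 -0.2504  0.1355] -1.522 [ 0.384  -0.2498] [321.  200.7]
12.8 [ 0.3848 -0.2501  0.1339] -1.5223 [ 0.3841 -0.2498] [319.3 200.6]
12.85 [ 0.3841 -0.25    0.1329] -1.5225 [ 0.3841 -0.2498] [318.2 200.6]
```

Call:
arm_command:
  commands:
    - {"tx": -0.85, "ty": -0.63, "tz": 0, "twist": 0}
    - {"tx": -0.85, "ty": -0.63, "tz": 0, "twist": 0}
    - {"tx": -0.85, "ty": -0.63, "tz": 0, "twist": 0}
    - {"tx": -0.85, "ty": -0.63, "tz": 0, "twist": 0}
    - {"tx": -0.85, "ty": -0.63, "tz": 0, "twist": 0}
    - {"tx": -0.85, "ty": -0.63, "tz": 0, "twist": 0}
    - {"tx": -0.85, "ty": -0.63, "tz": 0, "twist": 0}
    - {"tx": -0.85, "ty": -0.63, "tz": 0, "twist": 0}

```text
t: 13.57
eef_pos: [0.5328, -0.0275, 0.1314]
ee_rot: [3.139, -0.001, -1.519]
force: [-0.0, -0.6, -0.3]
width: 0.0704
gripper_force: 0.0
```

```bash
cat >> h.py <<'E'
def fitl(P,ax):
    a=P[:,ax];b=P[:,1-ax];k=np.polyfit(a,b,1)
    for _ in range(5):
        r=np.abs(b-np.polyval(k,a));g=r<max(.0012,1.5*np.median(r));k=np.polyfit(a[g],b[g],1)
    return k
def rim(c,im,ylo,yhi,P=(.532,-.003)):
    im=im.astype(int);B,G,Rr=im[...,0],im[...,1],im[...,2];m=((G>Rr+18)&(G>B+8)).astype(np.uint8);m=cv2.morphologyEx(m,cv2.MORPH_OPEN,np.ones((2,2)))
    L=[];Q=[];T=[]
    for y in np.arange(ylo,yhi,.001):
        for s,o in((1,L),(-1,Q)):
            v=[]
            for x in np.arange(P[0]+s*.045,P[0]+s*.075,s*.0003):
                u=np.round(proj(c,(x,y,.042))-.5).astype(int)
                if 0<=u[0]<640 and 0<=u[1]<255 and m[u[1],u[0]]: v.append(x)
            if v:o.append((v[-1],y))
    for x in np.arange(P[0]-.04,P[0]+.04,.001):
        v=[]
        for y in np.arange(P[1]-.1,P[1]-.13,-.0003):
            u=np.round(proj(c,(x,y,.042))-.5).astype(int)
            if 0<=u[0]<640 and 0<=u[1]<255 and m[u[1],u[0]]: v.append(y)
        if v:T.append((x,v[-1]))
    return [fitl(np.array(a),x) if len(a)>5 else None for a,x in((L,1),(Q,1),(T,0))]
E
python3 - <<'E'
from h import *
for i in range(4):
    s=get_state();c=calibration("wrist");im=save("wrist","w5.png")[:,:,::-1];im=np.ascontiguousarray(im)
    if i<2: continue
    print(np.round(s["eef_pos"],4),s["ee_rot"][2]);kL,kR,kT=rim(c,im,-.09,.0);print(kL,kR,kT)
    xm=(np.polyval(kL,-.05)+np.polyval(kR,-.05))/2;print("mid x at y=-.05",xm,"w",np.polyval(kL,-.05)-np.polyval(kR,-.05),"T",np.polyval(kT,.533))
    print(potfit(c,im,(.534,-.078),.005))
    for q,z in(("pocket0",.005),("mouth_right",.047)):
        for r in spot_point(q,"wrist")[:4]: print(q,np.round(r["uv"],1),round(r["score"],2),np.round(onz(c,r["uv"],z),4))
E
```

```text
[ 0.5307 -0.0299  0.1315] -1.5209193900272524
[-0.04182329  0.59002557] [-0.04231387  0.47404472] [ 0.04335366 -0.13971229]
mid x at y=-.05 0.5341385718775591 w 0.11595631896193603 T -0.11660479448961131
(array([ 0.53529708, -0.08075217]), array([315.01282851, 140.99528465]), 2403.5, 2501.7629443085752)
pocket0 [312.7 194.3] 0.91 [ 0.5353 -0.0316  0.005 ]
pocket0 [315.  292.8] 0.82 [0.5286 0.0679 0.005 ]
pocket0 [313.7 244.3] 0.8 [0.5322 0.0167 0.005 ]
mouth_right [409.2  93.6] 0.98 [ 0.4693 -0.1192  0.047 ]
mouth_right [312.5 193.6] 0.16 [ 0.5353 -0.0421  0.047 ]
[ 0.5305 -0.0312  0.1326] -1.52310389819913
[-0.03882745  0.59022861] [-0.04344734  0.47406315] [ 0.04210027 -0.13886771]
mid x at y=-.05 0.534202749996999 w 0.11593447394140088 T -0.1164282700993674
(array([ 0.5353955 , -0.08067651]), array([314.77909688, 142.53911384]), 2358.5, 2471.95084890828)
pocket0 [312.8 194.5] 0.93 [ 0.5353 -0.0324  0.005 ]
pocket0 [315.7 293.4] 0.92 [0.5282 0.0681 0.005 ]
pocket0 [317.1 247.6] 0.73 [0.5291 0.0192 0.005 ]
mouth_right [409.2  93.2] 0.76 [ 0.4689 -0.1206  0.047 ]
mouth_right [315.4 294.1] 0.69 [0.5292 0.044  0.047 ]
```

View pics/w5.png

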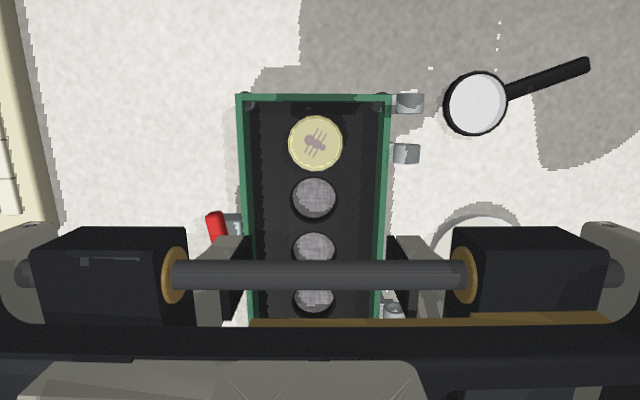

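Call:
arm_command:
  commands:
    - {"tx": 0.846, "ty": 0.626, "tz": 0, "twist": 0}
    - {"tx": 0.846, "ty": 0.626, "tz": 0, "twist": 0}
    - {"tx": 0.846, "ty": 0.626, "tz": 0, "twist": 0}
    - {"tx": 0.846, "ty": 0.626, "tz": 0, "twist": 0}
    - {"tx": 0.846, "ty": 0.626, "tz": 0, "twist": 0}
    - {"tx": 0.846, "ty": 0.626, "tz": 0, "twist": 0}
    - {"tx": 0.846, "ty": 0.626, "tz": 0, "twist": 0}
    - {"tx": 0.846, "ty": 0.626, "tz": 0, "twist": 0}

```text
t: 14.63
eef_pos: [0.3829, -0.2515, 0.1336]
ee_rot: [-3.141, -0.0, -1.527]
force: [0.1, -0.5, -0.5]
width: 0.0702
gripper_force: 0.0
```

Call:
arm_command:
  commands:
    - {"tx": 0, "ty": 0, "tz": 0.05, "twist": 0}
    - {"tx": 0, "ty": 0, "tz": 0.2, "twist": 0}
    - {"tx": 0, "ty": 0, "tz": 0.3, "twist": 0}
    - {"tx": 0, "ty": 0, "tz": 0.4, "twist": 0}
    - {"tx": 0, "ty": 0, "tz": 0.45, "twist": 0}
    - {"tx": 0, "ty": 0, "tz": 0.468, "twist": 0}
    - {"tx": 0, "ty": 0, "tz": 0.468, "twist": 0}
    - {"tx": 0, "ty": 0, "tz": 0.468, "twist": 0}

```text
t: 15.3
eef_pos: [0.3861, -0.2491, 0.0169]
ee_rot: [-3.141, -0.0, -1.522]
force: [-0.2, 0.3, -0.2]
width: 0.0702
gripper_force: 0.0
```

Call:
arm_command:
  commands:
    - {"tx": 0, "ty": 0, "tz": 0, "twist": 0}
    - {"tx": 0, "ty": 0, "tz": 0, "twist": 0}
    - {"tx": 0, "ty": 0, "tz": 0, "twist": 0}
    - {"tx": 0, "ty": 0, "tz": 0, "twist": 0}
    - {"tx": 0, "ty": 0, "tz": 0, "twist": 0}
    - {"tx": 0, "ty": 0, "tz": 0, "twist": 0}
    - {"tx": 0, "ty": 0, "tz": 0, "twist": 0}
    - {"tx": 0, "ty": 0, "tz": 0, "twist": 0}
  claw: 0

```text
t: 15.97
eef_pos: [0.3857, -0.2492, 0.0167]
ee_rot: [-3.141, -0.0, -1.522]
force: [-1.2, 1.8, 5.7]
width: 0.043
gripper_force: 25.0
```

Call:
arm_command:
  commands:
    - {"tx": 0, "ty": 0, "tz": -0.1, "twist": 0}
    - {"tx": 0, "ty": 0, "tz": -0.2, "twist": 0}
    - {"tx": 0, "ty": 0, "tz": -0.3, "twist": 0}
    - {"tx": 0, "ty": 0, "tz": -0.4, "twist": 0}
    - {"tx": 0, "ty": 0, "tz": -0.4, "twist": 0}
    - {"tx": 0, "ty": 0, "tz": -0.4, "twist": 0}
    - {"tx": 0, "ty": 0, "tz": -0.4, "twist": 0}
    - {"tx": 0, "ty": 0, "tz": -0.4, "twist": 0}

```text
t: 16.63
eef_pos: [0.3846, -0.2489, 0.1153]
ee_rot: [3.14, 0.001, -1.522]
force: [0.1, -1.1, -0.8]
width: 0.0428
gripper_force: 25.0
```

Call:
arm_command:
  commands:
    - {"tx": -0.849, "ty": -0.637, "tz": 0, "twist": 0}
    - {"tx": -0.849, "ty": -0.637, "tz": 0, "twist": 0}
    - {"tx": -0.849, "ty": -0.637, "tz": 0, "twist": 0}
    - {"tx": -0.849, "ty": -0.637, "tz": 0, "twist": 0}
    - {"tx": -0.849, "ty": -0.637, "tz": 0, "twist": 0}
    - {"tx": -0.849, "ty": -0.637, "tz": 0, "twist": 0}
    - {"tx": -0.849, "ty": -0.637, "tz": 0, "twist": 0}
    - {"tx": -0.849, "ty": -0.637, "tz": 0, "twist": 0}

```text
t: 17.3
eef_pos: [0.5358, -0.0265, 0.1147]
ee_rot: [3.14, -0.001, -1.519]
force: [0.0, -0.8, 0.1]
width: 0.0427
gripper_force: 25.0
```

```bash
python3 -c "
from h import *
for i in range(3): grab_frame('wrist')
s=get_state();print(s['t'],s['eef_pos'],s['ee_rot'],s['width'],plan((.5333,-.0305,.0305),-1.526))"
```

```text
17.45 [ 0.53313023 -0.02964776  0.11499994] [ 3.13876824e+00 -5.27499562e-04 -1.52195809e+00] 0.04298632582594218 ([0.0033, -0.0015, 0.338], np.float64(0.0013))
```

Call:
arm_command:
  commands:
    - {"tx": 0, "ty": 0, "tz": 0.1, "twist": 0.001}
    - {"tx": 0, "ty": 0, "tz": 0.2, "twist": 0.001}
    - {"tx": 0, "ty": 0, "tz": 0.27, "twist": 0.001}
    - {"tx": 0, "ty": 0, "tz": 0.3, "twist": 0.001}
    - {"tx": 0, "ty": 0, "tz": 0.32, "twist": 0.001}
    - {"tx": 0, "ty": 0, "tz": 0.34, "twist": 0.001}
    - {"tx": 0, "ty": 0, "tz": 0.355, "twist": 0.001}
    - {"tx": 0, "ty": 0, "tz": 0.37, "twist": 0.001}

```text
t: 18.12
eef_pos: [0.5349, -0.0296, 0.0244]
ee_rot: [-3.14, 0.0, -1.525]
force: [1.3, -3.1, 1.9]
width: 0.043
gripper_force: 25.0
```

Call:
arm_command:
  commands:
    - {"tx": 0, "ty": 0, "tz": 0, "twist": 0}
    - {"tx": 0, "ty": 0, "tz": 0, "twist": 0}
    - {"tx": 0, "ty": 0, "tz": 0, "twist": 0}
    - {"tx": 0, "ty": 0, "tz": 0, "twist": 0}
    - {"tx": 0, "ty": 0, "tz": 0, "twist": 0}
    - {"tx": 0, "ty": 0, "tz": 0, "twist": 0}
    - {"tx": 0, "ty": 0, "tz": 0, "twist": 0}
    - {"tx": 0, "ty": 0, "tz": 0, "twist": 0}

```text
t: 18.78
eef_pos: [0.5346, -0.0294, 0.0241]
ee_rot: [-3.141, -0.0, -1.525]
force: [2.5, -4.0, -0.3]
width: 0.043
gripper_force: 25.0
```

Call:
arm_command:
  commands:
    - {"tx": 0, "ty": 0, "tz": 0, "twist": 0}
    - {"tx": 0, "ty": 0, "tz": 0, "twist": 0}
    - {"tx": 0, "ty": 0, "tz": 0, "twist": 0}
    - {"tx": 0, "ty": 0, "tz": -0.02, "twist": 0}
    - {"tx": 0, "ty": 0, "tz": -0.1, "twist": 0}
    - {"tx": 0, "ty": 0, "tz": -0.2, "twist": 0}
    - {"tx": 0, "ty": 0, "tz": -0.3, "twist": 0}
    - {"tx": 0, "ty": 0, "tz": -0.44, "twist": 0}
  claw: 0.6

```text
t: 19.45
eef_pos: [0.5325, -0.0295, 0.1336]
ee_rot: [3.138, -0.0, -1.526]
force: [0.9, -0.6, -0.6]
width: 0.0528
gripper_force: 0.0
```

Call:
arm_command:
  commands:
    - {"tx": 0.66, "ty": 0.31, "tz": 0, "twist": 0}
    - {"tx": 0.66, "ty": 0.31, "tz": 0, "twist": 0}
    - {"tx": 0.66, "ty": 0.31, "tz": 0, "twist": 0}
    - {"tx": 0.66, "ty": 0.31, "tz": 0, "twist": 0}
    - {"tx": 0.66, "ty": 0.31, "tz": 0, "twist": 0}
    - {"tx": 0.66, "ty": 0.31, "tz": 0, "twist": 0}
    - {"tx": 0.66, "ty": 0.31, "tz": 0, "twist": 0}
    - {"tx": 0.66, "ty": 0.31, "tz": 0, "twist": 0}
  claw: 0.8

```text
t: 20.12
eef_pos: [0.4645, -0.1974, 0.1341]
ee_rot: [-3.141, 0.0, -1.526]
force: [-0.0, 1.1, 0.1]
width: 0.07
gripper_force: 0.0
```

Call:
arm_command:
  commands:
    - {"tx": 0.66, "ty": 0.31, "tz": 0, "twist": 0}
    - {"tx": 0.66, "ty": 0.31, "tz": 0, "twist": 0}
    - {"tx": 0.66, "ty": 0.31, "tz": 0, "twist": 0}
    - {"tx": 0.66, "ty": 0.31, "tz": 0, "twist": 0}
    - {"tx": 0.66, "ty": 0.31, "tz": 0, "twist": 0}
    - {"tx": 0.66, "ty": 0.31, "tz": 0, "twist": 0}
    - {"tx": 0.66, "ty": 0.31, "tz": 0, "twist": 0}
    - {"tx": 0.66, "ty": 0.31, "tz": 0, "twist": 0}

```text
t: 20.78
eef_pos: [0.395, -0.3652, 0.1337]
ee_rot: [3.141, 0.0, -1.524]
force: [-0.7, -0.5, 1.1]
width: 0.0703
gripper_force: 0.0
```

```bash
python3 -c "
from h import *
P=measpot((.3945,-.366),4);print(plan((*P,.0155),-1.526))"
```

```text
20.78 [ 0.395  -0.3652  0.1337] -1.5244 [ 0.3949 -0.3686] [318.5 196.5]
20.83 [ 0.3951 -0.365   0.1338] -1.5237 [ 0.3949 -0.3686] [318.8 196.3]
20.88 [ 0.3952 -0.365   0.1339] -1.5234 [ 0.3948 -0.3686] [318.8 196.2]
20.93 [ 0.3952 -0.365   0.1339] -1.5233 [ 0.3948 -0.3686] [318.8 196.2]
([0.0139, 0.0018, 0.4738], np.float64(0.0008))
```

Call:
arm_command:
  commands:
    - {"tx": 0.014, "ty": 0.002, "tz": 0.1, "twist": 0}
    - {"tx": 0.014, "ty": 0.002, "tz": 0.2, "twist": 0}
    - {"tx": 0.014, "ty": 0.002, "tz": 0.3, "twist": 0}
    - {"tx": 0.014, "ty": 0.002, "tz": 0.4, "twist": 0}
    - {"tx": 0.014, "ty": 0.002, "tz": 0.45, "twist": 0}
    - {"tx": 0.014, "ty": 0.002, "tz": 0.474, "twist": 0}
    - {"tx": 0.014, "ty": 0.002, "tz": 0.474, "twist": 0}
    - {"tx": 0.014, "ty": 0.002, "tz": 0.474, "twist": 0}

```text
t: 21.65
eef_pos: [0.3946, -0.3695, 0.0158]
ee_rot: [-3.141, -0.0, -1.524]
force: [0.1, 0.3, -0.2]
width: 0.0702
gripper_force: 0.0
```

Call:
arm_command:
  commands:
    - {"tx": 0, "ty": 0, "tz": 0, "twist": 0}
    - {"tx": 0, "ty": 0, "tz": 0, "twist": 0}
    - {"tx": 0, "ty": 0, "tz": 0, "twist": 0}
    - {"tx": 0, "ty": 0, "tz": 0, "twist": 0}
    - {"tx": 0, "ty": 0, "tz": 0, "twist": 0}
    - {"tx": 0, "ty": 0, "tz": 0, "twist": 0}
    - {"tx": 0, "ty": 0, "tz": 0, "twist": 0}
    - {"tx": 0, "ty": 0, "tz": 0, "twist": 0}
  claw: 0

```text
t: 22.32
eef_pos: [0.3943, -0.3698, 0.0158]
ee_rot: [-3.141, -0.0, -1.525]
force: [-0.3, 1.1, 6.2]
width: 0.0432
gripper_force: 25.0
```

Call:
arm_command:
  commands:
    - {"tx": 0, "ty": 0, "tz": -0.1, "twist": 0}
    - {"tx": 0, "ty": 0, "tz": -0.2, "twist": 0}
    - {"tx": 0, "ty": 0, "tz": -0.3, "twist": 0}
    - {"tx": 0, "ty": 0, "tz": -0.4, "twist": 0}
    - {"tx": 0, "ty": 0, "tz": -0.4, "twist": 0}
    - {"tx": 0, "ty": 0, "tz": -0.4, "twist": 0}
    - {"tx": 0, "ty": 0, "tz": -0.4, "twist": 0}
    - {"tx": 0, "ty": 0, "tz": -0.4, "twist": 0}

```text
t: 22.98
eef_pos: [0.3932, -0.3692, 0.1141]
ee_rot: [3.14, 0.001, -1.526]
force: [-0.2, -0.0, -1.7]
width: 0.0432
gripper_force: 25.0
```

Call:
arm_command:
  commands:
    - {"tx": -0.762, "ty": -0.31, "tz": 0, "twist": 0}
    - {"tx": -0.762, "ty": -0.31, "tz": 0, "twist": 0}
    - {"tx": -0.762, "ty": -0.31, "tz": 0, "twist": 0}
    - {"tx": -0.762, "ty": -0.31, "tz": 0, "twist": 0}
    - {"tx": -0.762, "ty": -0.31, "tz": 0, "twist": 0}
    - {"tx": -0.762, "ty": -0.31, "tz": 0, "twist": 0}
    - {"tx": -0.762, "ty": -0.31, "tz": 0, "twist": 0}
    - {"tx": -0.762, "ty": -0.31, "tz": 0, "twist": 0}

```text
t: 23.65
eef_pos: [0.4622, -0.1755, 0.1144]
ee_rot: [3.14, 0.0, -1.524]
force: [0.6, -0.4, -0.7]
width: 0.043
gripper_force: 25.0
```

Call:
arm_command:
  commands:
    - {"tx": -0.762, "ty": -0.31, "tz": 0, "twist": 0}
    - {"tx": -0.762, "ty": -0.31, "tz": 0, "twist": 0}
    - {"tx": -0.762, "ty": -0.31, "tz": 0, "twist": 0}
    - {"tx": -0.762, "ty": -0.31, "tz": 0, "twist": 0}
    - {"tx": -0.762, "ty": -0.31, "tz": 0, "twist": 0}
    - {"tx": -0.762, "ty": -0.31, "tz": 0, "twist": 0}
    - {"tx": -0.762, "ty": -0.31, "tz": 0, "twist": 0}
    - {"tx": -0.762, "ty": -0.31, "tz": 0, "twist": 0}

```text
t: 24.32
eef_pos: [0.5309, 0.0168, 0.1145]
ee_rot: [3.14, -0.001, -1.526]
force: [-1.2, -0.1, -0.9]
width: 0.043
gripper_force: 25.0
```

```bash
python3 -c "
from h import *
for i in range(3): grab_frame('wrist')
s=get_state();c=calibration('wrist');im=np.ascontiguousarray(save('wrist','w6.png')[:,:,::-1])
print(s['t'],s['eef_pos'],s['ee_rot'],s['width'],plan((.5311,.0195,.0305),-1.526))
for P in((.5354,-.08),(.5333,-.03)): print([potfit(c,im,P,z) for z in (.005,)])
print(rim(c,im,-.09,.03))"
```

```text
24.4667 [0.53102084 0.01643031 0.11508352] [ 3.14089078e+00 -2.20090336e-04 -1.52752717e+00] 0.04300363750157958 ([-0.0117, -0.0005, 0.3389], np.float64(-0.0005))
[(array([ 0.53524407, -0.07916582]), array([317.85022816,  78.2109409 ]), 3068.0, 3259.462907402485)]
[(array([ 0.53419134, -0.03001946]), array([316.46144232, 148.64141982]), 2667.0, 2808.386648130254)]
[array([-0.04554379,  0.59004841]), array([-0.04682617,  0.4741868 ]), array([ 0.04410569, -0.14007904])]
```

View pics/w6.png

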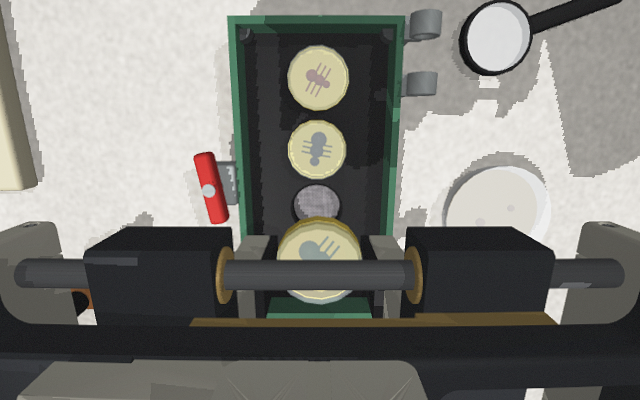

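Call:
arm_command:
  commands:
    - {"tx": -0.009, "ty": -0.003, "tz": 0.1, "twist": 0}
    - {"tx": -0.009, "ty": -0.003, "tz": 0.2, "twist": 0}
    - {"tx": -0.009, "ty": -0.003, "tz": 0.27, "twist": 0}
    - {"tx": -0.009, "ty": -0.003, "tz": 0.3, "twist": 0}
    - {"tx": -0.009, "ty": -0.003, "tz": 0.32, "twist": 0}
    - {"tx": -0.009, "ty": -0.003, "tz": 0.34, "twist": 0}
    - {"tx": -0.009, "ty": -0.003, "tz": 0.355, "twist": 0}
    - {"tx": -0.009, "ty": -0.003, "tz": 0.37, "twist": 0}

```text
t: 25.18
eef_pos: [0.5332, 0.0185, 0.0249]
ee_rot: [-3.14, -0.002, -1.524]
force: [-1.2, -15.6, 17.1]
width: 0.0429
gripper_force: 25.0
```

Call:
arm_command:
  commands:
    - {"tx": 0, "ty": 0, "tz": 0, "twist": 0}
    - {"tx": 0, "ty": 0, "tz": 0, "twist": 0}
    - {"tx": 0, "ty": 0, "tz": 0, "twist": 0}
    - {"tx": 0, "ty": 0, "tz": 0, "twist": 0}
    - {"tx": 0, "ty": 0, "tz": 0, "twist": 0}
    - {"tx": 0, "ty": 0, "tz": 0, "twist": 0}
    - {"tx": 0, "ty": 0, "tz": 0, "twist": 0}
    - {"tx": 0, "ty": 0, "tz": 0, "twist": 0}

```text
t: 25.85
eef_pos: [0.5331, 0.0186, 0.0249]
ee_rot: [-3.14, -0.002, -1.525]
force: [-0.1, -11.4, 10.8]
width: 0.0432
gripper_force: 25.0
```

Call:
arm_command:
  commands:
    - {"tx": 0.004, "ty": 0, "tz": -0.004, "twist": 0}
    - {"tx": 0.008, "ty": 0, "tz": -0.004, "twist": 0}
    - {"tx": 0.008, "ty": 0, "tz": 0, "twist": 0}
    - {"tx": 0.008, "ty": 0, "tz": 0.004, "twist": 0}
    - {"tx": 0.008, "ty": 0, "tz": 0.008, "twist": 0}
    - {"tx": 0.008, "ty": 0, "tz": 0.008, "twist": 0}
    - {"tx": 0.008, "ty": 0, "tz": 0.008, "twist": 0}
    - {"tx": 0.008, "ty": 0, "tz": 0.008, "twist": 0}

```text
t: 26.52
eef_pos: [0.5332, 0.0188, 0.0216]
ee_rot: [-3.14, 0.0, -1.525]
force: [0.3, -0.8, 5.4]
width: 0.0434
gripper_force: 25.0
```

Call:
arm_command:
  commands:
    - {"tx": 0, "ty": 0, "tz": 0, "twist": 0}
    - {"tx": 0, "ty": 0, "tz": 0, "twist": 0}
    - {"tx": 0, "ty": 0, "tz": 0, "twist": 0}
    - {"tx": 0, "ty": 0, "tz": -0.02, "twist": 0}
    - {"tx": 0, "ty": 0, "tz": -0.1, "twist": 0}
    - {"tx": 0, "ty": 0, "tz": -0.2, "twist": 0}
    - {"tx": 0, "ty": 0, "tz": -0.3, "twist": 0}
    - {"tx": 0, "ty": 0, "tz": -0.44, "twist": 0}
  claw: 0.6

```text
t: 27.18
eef_pos: [0.5309, 0.018, 0.1306]
ee_rot: [3.138, -0.001, -1.526]
force: [0.6, 0.5, 0.5]
width: 0.0525
gripper_force: 0.0
```

Call:
arm_command:
  commands:
    - {"tx": -0.16, "ty": 0, "tz": -0.1, "twist": 0}
    - {"tx": -0.28, "ty": 0, "tz": -0.1, "twist": 0}
    - {"tx": -0.28, "ty": 0, "tz": -0.1, "twist": 0}
    - {"tx": -0.28, "ty": 0, "tz": -0.1, "twist": 0}
    - {"tx": -0.28, "ty": 0, "tz": -0.1, "twist": 0}
    - {"tx": -0.28, "ty": 0, "tz": -0.1, "twist": 0}
    - {"tx": -0.28, "ty": 0, "tz": -0.1, "twist": 0}
    - {"tx": -0.28, "ty": 0, "tz": -0.1, "twist": 0}

```text
t: 27.85
eef_pos: [0.5289, 0.0874, 0.1554]
ee_rot: [3.141, -0.0, -1.526]
force: [-0.2, -0.7, 0.4]
width: 0.0526
gripper_force: 0.0
```

```bash
python3 -c "
from h import *
grab_frame('wrist');s=get_state();c=calibration('wrist');im=np.ascontiguousarray(save('wrist','w7.png')[:,:,::-1])
print(s['t'],s['eef_pos'],s['ee_rot'],s['width'])
for P in((.5354,-.08),(.5338,-.03),(.531,.019)): print([potfit(c,im,P,z) for z in (.005,)])
print(rim(c,im,-.09,.06))"
```

```text
27.9 [0.52897518 0.08753026 0.15546125] [ 3.14088577e+00 -3.79850856e-04 -1.52628784e+00] 0.05229011385609483
[(array([ 0.53479231, -0.0649908 ]), array([319.26170799,   9.67658402]), 907.5, 2895.5586530268874)]
[(array([ 0.53419473, -0.02816003]), array([317.99058857,  58.46614693]), 2373.0, 2534.9596435872663)]
[(array([0.53257163, 0.02049931]), array([317.39210526, 119.66132376]), 2090.0, 2191.2792543192627)]
[array([-0.04518894,  0.58992283]), array([-0.04809406,  0.47416779]), None]
```

View pics/w7.png

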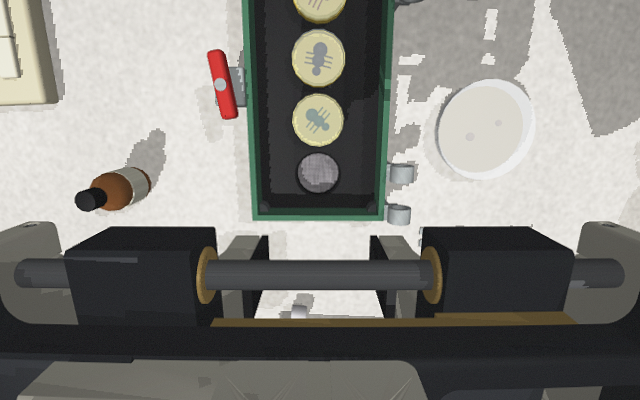

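```bash
python3 -c "
from h import *
c=calibration('wrist');im=cv2.imread('pics/w7.png').astype(int);B,G,Rr=im[...,0],im[...,1],im[...,2];m=((G>Rr+18)&(G>B+8))
T=[]
for x in np.arange(.485,.57,.001):
    v=[y for y in np.arange(.085,.125,.0003) for u in [np.round(proj(c,(x,y,.042))-.5).astype(int)] if u[1]<232 and m[u[1],u[0]]]
    if v:T.append((x,v[-1]))
k=fitl(np.array(T),0);print(k,np.polyval(k,.527),len(T))
for q in('mouth_left','catch_grip'): print(q,[(np.round(r['uv'],1),round(r['score'],2),np.round(onz(c,r['uv'],.047 if q[0]=='m' else .055),4)) for r in spot_point(q,'wrist')[:2]])
s=get_state();print(s['eef_pos'],plan((.41,.285,.25)))"
```

```text
[0.04407661 0.08343163] 0.10665999999999959 85
mouth_left [(array([401.2, 219.4]), 0.55, array([0.4563, 0.1006, 0.047 ]))]
catch_grip [(array([224.6,  81.3]), 0.86, array([ 0.6041, -0.0053,  0.055 ])), (array([315.7, 123.1]), 0.72, array([0.5338, 0.0227, 0.055 ]))]
[0.52909946 0.0878758  0.15565609] ([-0.809, 0.4406, -0.3774], 0)
```

Call:
arm_command:
  commands:
    - {"tx": -0.4, "ty": 0.2, "tz": -0.377, "twist": -0.24}
    - {"tx": -0.81, "ty": 0.44, "tz": -0.377, "twist": -0.24}
    - {"tx": -0.81, "ty": 0.44, "tz": -0.377, "twist": -0.24}
    - {"tx": -0.81, "ty": 0.44, "tz": -0.377, "twist": -0.24}
    - {"tx": -0.81, "ty": 0.44, "tz": -0.377, "twist": -0.24}
    - {"tx": -0.81, "ty": 0.44, "tz": -0.377, "twist": -0.24}
    - {"tx": -0.81, "ty": 0.44, "tz": -0.377, "twist": -0.24}
    - {"tx": -0.81, "ty": 0.44, "tz": -0.377, "twist": -0.24}

```text
t: 28.72
eef_pos: [0.4092, 0.2876, 0.251]
ee_rot: [-3.14, 0.0, -0.767]
force: [0.1, 0.6, 0.2]
width: 0.0522
gripper_force: 0.0
```

Call:
arm_command:
  commands:
    - {"tx": 0, "ty": 0, "tz": 0, "twist": -0.246}
    - {"tx": 0, "ty": 0, "tz": 0, "twist": -0.246}
    - {"tx": 0, "ty": 0, "tz": 0, "twist": -0.246}
    - {"tx": 0, "ty": 0, "tz": 0, "twist": -0.246}
    - {"tx": 0, "ty": 0, "tz": 0, "twist": -0.246}
    - {"tx": 0, "ty": 0, "tz": 0, "twist": -0.246}
    - {"tx": 0, "ty": 0, "tz": 0, "twist": -0.246}
    - {"tx": 0, "ty": 0, "tz": 0, "twist": -0.246}

```text
t: 29.38
eef_pos: [0.4103, 0.2845, 0.2496]
ee_rot: [3.141, 0.001, -0.002]
force: [-0.3, -0.8, -0.4]
width: 0.0525
gripper_force: 0.0
```

```bash
python3 -c "
from h import *
grab_frame('wrist');grab_frame('wrist');s=get_state();c=calibration('wrist');im=save('wrist','w8.png')
print(s['t'],s['eef_pos'],s['ee_rot'],s['q'])
for q,z in(('cover',.007),('cover_handle',.034),('cover_knuckle',.012),('pin1',.005)):
    for r in spot_point(q,'wrist')[:3]: print(q,np.round(r['uv'],1),round(r['score'],2),np.round(onz(c,r['uv'],z),4))
for r in regions_of('cover_handle','wrist')[:2]: print(r['score'],r['rect'])
"
```

```text
29.4833 [0.41022488 0.28490232 0.24976318] [ 3.14112555e+00  3.66646358e-04 -3.56454683e-03] [ 1.00112465e+00  5.12207517e-02 -3.28400354e-01 -6.34168247e-05
 -1.19176611e+00  5.66130702e-01]
cover [482.3 135. ] 0.74 [0.4577 0.0834 0.007 ]
cover [313.1 132.3] 0.55 [0.461 0.291 0.007]
cover [438.  203.4] 0.38 [0.371  0.1307 0.007 ]
cover_handle [311.2 133.6] 0.92 [0.4608 0.2927 0.034 ]
cover_knuckle [365.1 204.4] 0.92 [0.3714 0.2256 0.012 ]
pin1 [219.3 132.2] 0.73 [0.4618 0.406  0.005 ]
pin1 [310.7 133.2] 0.19 [0.4599 0.294  0.005 ]
0.81 [262.8, 31.1, 380.3, 224.1]
0.21 [461.4, 0.0, 639.9, 147.4]
```

View pics/w8.png

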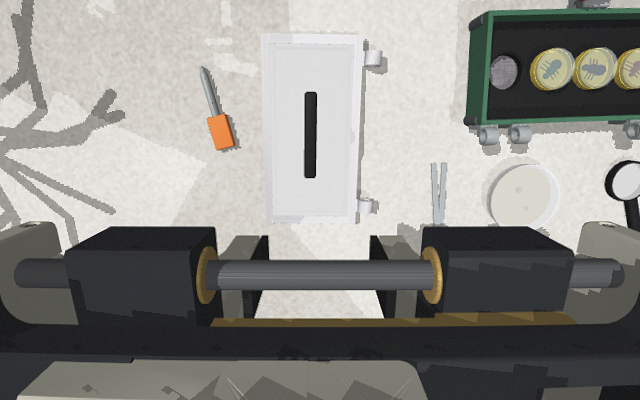

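Call:
arm_command:
  commands:
    - {"tx": 0.12, "ty": -0.03, "tz": 0.3, "twist": 0}
    - {"tx": 0.12, "ty": -0.03, "tz": 0.36, "twist": 0}
    - {"tx": 0.12, "ty": -0.03, "tz": 0.36, "twist": 0}
    - {"tx": 0.12, "ty": -0.03, "tz": 0.36, "twist": 0}
    - {"tx": 0.12, "ty": -0.03, "tz": 0.36, "twist": 0}
    - {"tx": 0.12, "ty": -0.03, "tz": 0.36, "twist": 0}
    - {"tx": 0.12, "ty": -0.03, "tz": 0.36, "twist": 0}
    - {"tx": 0.12, "ty": -0.03, "tz": 0.36, "twist": 0}

```text
t: 30.45
eef_pos: [0.4403, 0.2938, 0.1617]
ee_rot: [-3.139, -0.002, 0.002]
force: [0.8, 0.2, 0.3]
width: 0.0528
gripper_force: 0.0
```

```bash
cat >> h.py <<'E'
def handle(c,im,z=.041):
    g=im.max(2);m=(g<60).astype(np.uint8);n,l,st,ce=cv2.connectedComponentsWithStats(m[:232])
    best=[i for i in range(1,n) if st[i,4]>400 and st[i,1]>2 and st[i,1]+st[i,3]<231 and 240<ce[i][0]<400]
    for i in best:
        ct=max(cv2.findContours((l==i).astype(np.uint8),0,1)[0],key=cv2.contourArea)
        P=np.array([onz(c,p[0]+.5,z)[:2] for p in ct],np.float32);r=cv2.minAreaRect(P*1000);print("handle",st[i],np.round(r[0],1),np.round(r[1],1),round(r[2],2))
E
python3 -c "
from h import *
grab_frame('wrist');s=get_state();c=calibration('wrist');im=save('wrist','w9.png')
print(s['t'],s['eef_pos'],s['ee_rot'])
handle(c,im)
for q,z in(('cover',.007),('cover_handle',.034),('cover_knuckle',.012)):
    for r in spot_point(q,'wrist')[:2]: print(q,np.round(r['uv'],1),round(r['score'],2),np.round(onz(c,r['uv'],z),4))
"
```

```text
30.5 [0.44021796 0.29364288 0.16149995] [-3.13957245e+00 -1.57785912e-03  1.80319690e-03]
handle [ 311  121   17  107 1551] [458.6 293.3] [12.8 93.9] 88.84
cover [320.4 169.2] 0.88 [0.4599 0.2919 0.007 ]
cover_handle [317.4 171.9] 0.65 [0.4616 0.2946 0.034 ]
cover_knuckle [204.3 166.5] 0.63 [0.4632 0.4036 0.012 ]
```

View pics/w9.png

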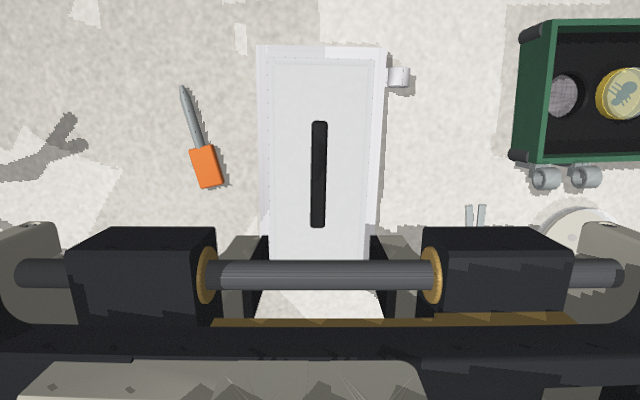

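Call:
arm_command:
  commands:
    - {"tx": 0.076, "ty": 0.002, "tz": 0.1, "twist": 0.007}
    - {"tx": 0.076, "ty": 0.002, "tz": 0.2, "twist": 0.007}
    - {"tx": 0.076, "ty": 0.002, "tz": 0.3, "twist": 0.007}
    - {"tx": 0.076, "ty": 0.002, "tz": 0.42, "twist": 0.007}
    - {"tx": 0.076, "ty": 0.002, "tz": 0.52, "twist": 0.007}
    - {"tx": 0.076, "ty": 0.002, "tz": 0.558, "twist": 0.007}
    - {"tx": 0.076, "ty": 0.002, "tz": 0.558, "twist": 0.007}
    - {"tx": 0.076, "ty": 0.002, "tz": 0.558, "twist": 0.007}

```text
t: 31.37
eef_pos: [0.4593, 0.2929, 0.021]
ee_rot: [3.141, -0.0, -0.02]
force: [-0.3, -0.7, 0.6]
width: 0.0524
gripper_force: 0.0
```

Call:
arm_command:
  commands:
    - {"tx": 0, "ty": 0, "tz": 0, "twist": 0}
    - {"tx": 0, "ty": 0, "tz": 0, "twist": 0}
    - {"tx": 0, "ty": 0, "tz": 0, "twist": 0}
    - {"tx": 0, "ty": 0, "tz": 0, "twist": 0}
    - {"tx": 0, "ty": 0, "tz": 0, "twist": 0}
    - {"tx": 0, "ty": 0, "tz": 0, "twist": 0}
    - {"tx": 0, "ty": 0, "tz": 0, "twist": 0}
    - {"tx": 0, "ty": 0, "tz": 0, "twist": 0}
  claw: 0
  grip_force: 50

```text
t: 32.03
eef_pos: [0.4592, 0.2929, 0.0209]
ee_rot: [-3.141, -0.0, -0.02]
force: [-0.9, 0.3, 3.9]
width: 0.0133
gripper_force: 50.0
```

Call:
arm_command:
  commands:
    - {"tx": 0, "ty": 0, "tz": -0.05, "twist": 0}
    - {"tx": 0, "ty": 0, "tz": -0.1, "twist": 0}
    - {"tx": 0, "ty": 0, "tz": -0.2, "twist": 0}
    - {"tx": 0, "ty": 0, "tz": -0.3, "twist": 0}
    - {"tx": 0, "ty": 0, "tz": -0.4, "twist": 0}
    - {"tx": 0, "ty": 0, "tz": -0.5, "twist": 0}
    - {"tx": 0, "ty": 0, "tz": -0.54, "twist": 0}
    - {"tx": 0, "ty": 0, "tz": -0.54, "twist": 0}

```text
t: 32.7
eef_pos: [0.4598, 0.2935, 0.1577]
ee_rot: [-3.138, -0.003, -0.02]
force: [0.1, 0.6, -2.8]
width: 0.0132
gripper_force: 50.0
```

Call:
arm_command:
  commands:
    - {"tx": 0.05, "ty": 0.15, "tz": 0, "twist": 0.03}
    - {"tx": 0.1, "ty": 0.3, "tz": 0, "twist": 0.06}
    - {"tx": 0.15, "ty": 0.45, "tz": 0, "twist": 0.09}
    - {"tx": 0.192, "ty": 0.596, "tz": 0, "twist": 0.12}
    - {"tx": 0.192, "ty": 0.596, "tz": 0, "twist": 0.15}
    - {"tx": 0.192, "ty": 0.596, "tz": 0, "twist": 0.18}
    - {"tx": 0.192, "ty": 0.596, "tz": 0, "twist": 0.21}
    - {"tx": 0.192, "ty": 0.596, "tz": 0, "twist": 0.24}

```text
t: 33.37
eef_pos: [0.5029, 0.1416, 0.1533]
ee_rot: [3.138, 0.001, -0.781]
force: [-0.1, -0.5, -2.3]
width: 0.0136
gripper_force: 50.0
```

Call:
arm_command:
  commands:
    - {"tx": 0.09, "ty": 0.06, "tz": 0, "twist": 0.03}
    - {"tx": 0.18, "ty": 0.12, "tz": 0, "twist": 0.06}
    - {"tx": 0.26, "ty": 0.18, "tz": 0, "twist": 0.09}
    - {"tx": 0.34, "ty": 0.24, "tz": 0, "twist": 0.12}
    - {"tx": 0.42, "ty": 0.3, "tz": 0, "twist": 0.15}
    - {"tx": 0.493, "ty": 0.345, "tz": 0, "twist": 0.18}
    - {"tx": 0.493, "ty": 0.345, "tz": 0, "twist": 0.21}
    - {"tx": 0.493, "ty": 0.345, "tz": 0, "twist": 0.239}

```text
t: 34.03
eef_pos: [0.5305, -0.0067, 0.1531]
ee_rot: [3.138, -0.001, -1.533]
force: [-0.1, 0.7, -2.2]
width: 0.0132
gripper_force: 50.0
```

```bash
python3 -c "
from h import *
for i in range(3): grab_frame('wrist')
s=get_state();c=calibration('wrist');im=save('wrist','w10.png')
print(s['t'],s['eef_pos'],s['ee_rot'],s['width'],plan((.5322,-.0049,.1),-1.525))
zc=s['eef_pos'][2]-.021
for q,z in(('cover_knuckle',.012+zc),('mouth_right',.047)):
    for r in spot_point(q,'wrist')[:2]: print(q,np.round(r['uv'],1),round(r['score'],2),np.round(onz(c,r['uv'],z),4))
"
```

```text
34.1833 [ 0.53074653 -0.00551842  0.15375906] [ 3.13877230e+00 -3.98016686e-04 -1.52370430e+00] 0.013319113669592151 ([-0.0014, -0.0056, 0.2165], np.float64(0.0009))
cover_knuckle [467.4 222.6] 0.44 [ 0.4494 -0.0231  0.1448]
```

View pics/w10.png

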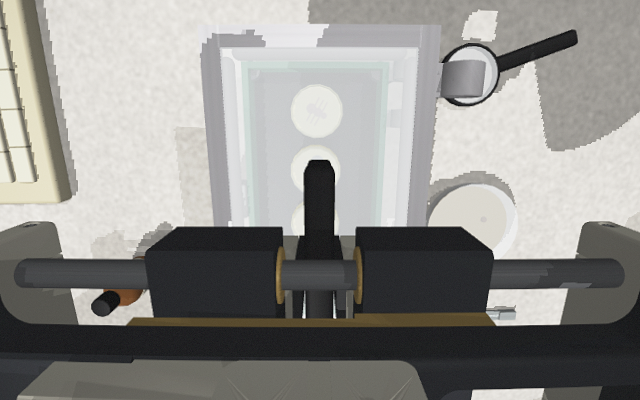

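```bash
python3 -c "
from h import *
s=get_state();c=calibration('wrist');im=cv2.imread('pics/w10.png')
g=im.sum(2).astype(int)
print(g[15:40,300].tolist(),g[15:40,350].tolist());print(g[120,195:225].tolist(),g[120,420:450].tolist())
for uv in((300,24.5),(350,24.5),(207,120),(434,120)): print(uv,np.round(onz(c,uv,.1438),4))
print(s['eef_pos'],s['ee_rot'][2])"
```

```text
[678, 684, 687, 689, 689, 687, 685, 680, 679, 693, 696, 692, 696, 696, 697, 697, 696, 696, 692, 690, 693, 697, 696, 701, 704] [467, 475, 473, 469, 469, 470, 466, 473, 476, 509, 517, 519, 522, 528, 523, 522, 522, 519, 515, 514, 518, 519, 518, 526, 524]
[674, 669, 665, 664, 663, 663, 662, 662, 666, 680, 474, 483, 491, 492, 492, 486, 481, 484, 477, 483, 490, 488, 488, 486, 485, 483, 483, 486, 493, 566] [498, 498, 496, 495, 502, 503, 504, 501, 498, 498, 492, 498, 497, 500, 484, 461, 619, 689, 678, 677, 678, 681, 677, 669, 666, 666, 668, 675, 677, 679]
(300, 24.5) [ 0.5452 -0.1169  0.1438]
(350, 24.5) [ 0.5214 -0.1181  0.1438]
(207, 120) [ 0.5911 -0.0704  0.1438]
(434, 120) [ 0.4753 -0.076   0.1438]
[ 0.5313138  -0.00499167  0.15476272] -1.5224827377338022
```

Call:
arm_command:
  commands:
    - {"tx": -0.003, "ty": -0.005, "tz": 0.06, "twist": 0.001}
    - {"tx": -0.003, "ty": -0.005, "tz": 0.12, "twist": 0.001}
    - {"tx": -0.003, "ty": -0.005, "tz": 0.18, "twist": 0.001}
    - {"tx": -0.003, "ty": -0.005, "tz": 0.24, "twist": 0.001}
    - {"tx": -0.003, "ty": -0.005, "tz": 0.28, "twist": 0.001}
    - {"tx": -0.003, "ty": -0.005, "tz": 0.31, "twist": 0.001}
    - {"tx": -0.003, "ty": -0.005, "tz": 0.33, "twist": 0.001}
    - {"tx": -0.003, "ty": -0.005, "tz": 0.33, "twist": 0.001}

```text
t: 35.0
eef_pos: [0.5325, -0.0043, 0.0722]
ee_rot: [3.14, -0.0, -1.528]
force: [-0.5, -0.6, -1.8]
width: 0.0138
gripper_force: 50.0
```

Call:
arm_command:
  commands:
    - {"tx": 0, "ty": 0, "tz": 0, "twist": 0}
    - {"tx": 0, "ty": 0, "tz": 0, "twist": 0}
    - {"tx": 0, "ty": 0, "tz": 0.01, "twist": 0}
    - {"tx": 0, "ty": 0, "tz": 0.02, "twist": 0}
    - {"tx": 0, "ty": 0, "tz": 0.03, "twist": 0}
    - {"tx": 0, "ty": 0, "tz": 0.03, "twist": 0}
    - {"tx": 0, "ty": 0, "tz": 0.03, "twist": 0}
    - {"tx": 0, "ty": 0, "tz": 0.03, "twist": 0}

```text
t: 35.67
eef_pos: [0.5329, -0.0044, 0.0656]
ee_rot: [3.142, -0.0, -1.528]
force: [-0.5, 0.4, -2.7]
width: 0.0133
gripper_force: 50.0
```

Free so far; continue to the rim (TCP ≈ 0.056).

Call:
arm_command:
  commands:
    - {"tx": 0, "ty": 0, "tz": 0.008, "twist": 0}
    - {"tx": 0, "ty": 0, "tz": 0.016, "twist": 0}
    - {"tx": 0, "ty": 0, "tz": 0.024, "twist": 0}
    - {"tx": 0, "ty": 0, "tz": 0.032, "twist": 0}
    - {"tx": 0, "ty": 0, "tz": 0.04, "twist": 0}
    - {"tx": 0, "ty": 0, "tz": 0.04, "twist": 0}
    - {"tx": 0, "ty": 0, "tz": 0.04, "twist": 0}
    - {"tx": 0, "ty": 0, "tz": 0.04, "twist": 0}

```text
t: 36.33
eef_pos: [0.5329, -0.0044, 0.0559]
ee_rot: [-3.142, -0.0, -1.528]
force: [-2.2, 0.1, 6.0]
width: 0.0134
gripper_force: 50.0
```

Call:
arm_command:
  commands:
    - {"tx": 0, "ty": 0, "tz": 0, "twist": 0}
    - {"tx": 0, "ty": 0, "tz": 0, "twist": 0}
    - {"tx": 0, "ty": 0, "tz": 0, "twist": 0}
    - {"tx": 0, "ty": 0, "tz": -0.05, "twist": 0}
    - {"tx": 0, "ty": 0, "tz": -0.15, "twist": 0}
    - {"tx": 0, "ty": 0, "tz": -0.3, "twist": 0}
    - {"tx": 0, "ty": 0, "tz": -0.45, "twist": 0}
    - {"tx": 0, "ty": 0, "tz": -0.6, "twist": 0}
  claw: 0.45

```text
t: 37.0
eef_pos: [0.5326, -0.0045, 0.2071]
ee_rot: [3.141, -0.0, -1.528]
force: [1.8, 0.3, 0.1]
width: 0.0393
gripper_force: 0.0
```

Call:
arm_command:
  commands:
    - {"tx": -0.2, "ty": 0.1, "tz": 0, "twist": 0}
    - {"tx": -0.4, "ty": 0.2, "tz": 0, "twist": 0}
    - {"tx": -0.48, "ty": 0.24, "tz": 0, "twist": 0}
    - {"tx": -0.48, "ty": 0.24, "tz": 0, "twist": 0}
    - {"tx": -0.48, "ty": 0.24, "tz": 0, "twist": 0}
    - {"tx": -0.48, "ty": 0.24, "tz": 0, "twist": 0}
    - {"tx": -0.48, "ty": 0.24, "tz": 0, "twist": 0}
    - {"tx": -0.48, "ty": 0.24, "tz": 0, "twist": 0}

```text
t: 37.67
eef_pos: [0.4683, 0.1122, 0.2053]
ee_rot: [3.141, -0.0, -1.53]
force: [-0.2, -0.4, 0.5]
width: 0.0395
gripper_force: 0.0
```

```bash
python3 -c "
from h import *
grab_frame('wrist');grab_frame('wrist');s=get_state();c=calibration('wrist');im=save('wrist','w11.png')
print(s['t'],s['eef_pos'],s['ee_rot'],s['width'])
handle(c,im,.076)
for q,z in(('cover',.042),('cover_handle',.069),('cover_knuckle',.047),('mouth_left',.047),('catch_grip',.055)):
    for r in spot_point(q,'wrist')[:2]: print(q,np.round(r['uv'],1),round(r['score'],2),np.round(onz(c,r['uv'],z),4))
print(plan((.43,.40,.2)))
"
```

```text
37.7667 [0.46825651 0.1121486  0.20528509] [ 3.14113745e+00 -3.51659493e-04 -1.53009067e+00] 0.03949120730554181
cover [253.2  59.9] 0.93 [ 0.5334 -0.0067  0.042 ]
cover [251.1  53.7] 0.54 [ 0.5353 -0.0121  0.042 ]
cover_handle [250.6  57.2] 0.57 [ 0.5304 -0.0046  0.069 ]
cover_knuckle [329.4 158.5] 0.75 [0.4586 0.0813 0.047 ]
mouth_left [331.7 180. ] 0.8 [0.4552 0.1026 0.047 ]
mouth_left [327.7 156.6] 0.62 [0.4603 0.0795 0.047 ]
catch_grip [171.8  60.2] 0.61 [ 0.604  -0.0022  0.055 ]
([-1.1545, 0.1038, 0.0218], 0)
```

View pics/w11.png

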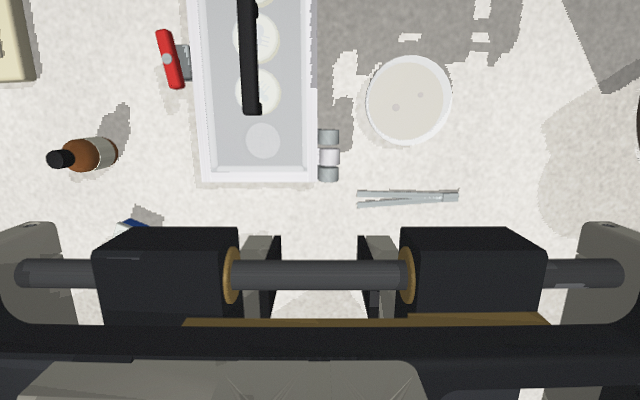

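Call:
arm_command:
  commands:
    - {"tx": -0.15, "ty": 0.05, "tz": 0, "twist": -0.03}
    - {"tx": -0.3, "ty": 0.05, "tz": 0.1, "twist": -0.06}
    - {"tx": -0.45, "ty": 0.05, "tz": 0.1, "twist": -0.09}
    - {"tx": -0.6, "ty": 0.05, "tz": 0.1, "twist": -0.12}
    - {"tx": -0.6, "ty": 0.05, "tz": 0.1, "twist": -0.15}
    - {"tx": -0.6, "ty": 0.05, "tz": 0.1, "twist": -0.18}
    - {"tx": -0.6, "ty": 0.05, "tz": 0.1, "twist": -0.21}
    - {"tx": -0.6, "ty": 0.05, "tz": 0.1, "twist": -0.24}

```text
t: 38.73
eef_pos: [0.4489, 0.2627, 0.1803]
ee_rot: [3.141, -0.0, -0.769]
force: [-0.8, 0.8, -0.0]
width: 0.0391
gripper_force: 0.0
```

Call:
arm_command:
  commands:
    - {"tx": -0.43, "ty": -0.326, "tz": 0, "twist": -0.247}
    - {"tx": -0.43, "ty": -0.326, "tz": 0, "twist": -0.247}
    - {"tx": -0.43, "ty": -0.326, "tz": 0, "twist": -0.247}
    - {"tx": -0.43, "ty": -0.326, "tz": 0, "twist": -0.247}
    - {"tx": -0.43, "ty": -0.326, "tz": 0, "twist": -0.247}
    - {"tx": -0.43, "ty": -0.326, "tz": 0, "twist": -0.247}
    - {"tx": -0.43, "ty": -0.326, "tz": 0, "twist": -0.247}
    - {"tx": -0.43, "ty": -0.326, "tz": 0, "twist": -0.247}

```text
t: 39.4
eef_pos: [0.4291, 0.3959, 0.1803]
ee_rot: [3.141, 0.0, 0.003]
force: [0.8, -0.6, -0.2]
width: 0.0393
gripper_force: 0.0
```

```bash
cat >> h.py <<'E'
def pinfit(n=3,z=.01):
    for i in range(n):
        s=get_state();c=calibration("wrist");im=np.ascontiguousarray(grab_frame("wrist")).astype(int)
        m=((im[...,0]-im[...,2]>90)&(im[...,0]>150)&(im[...,1]<170)).astype(np.uint8);m[240:]=0
        k,l,st,ce=cv2.connectedComponentsWithStats(m);j=1+np.argmax(st[1:,4])
        ct=max(cv2.findContours((l==j).astype(np.uint8),0,1)[0],key=cv2.contourArea)
        P=np.array([onz(c,p[0]+.5,z)[:2] for p in ct],np.float32)*1000;r=cv2.minAreaRect(P)
        print(round(s["t"],2),np.round(s["eef_pos"],4),round(s["ee_rot"][2],4),"pin",st[j],np.round(r[0],1),np.round(r[1],1),round(r[2],2))
    for r in spot_point("pin1","wrist")[:2]: print(np.round(r["uv"],1),round(r["score"],2),np.round(onz(c,r["uv"],.005),4))
    cv2.imwrite("pics/pin_last.png",im[:,:,::-1])
E
python3 -c "
from h import *
pinfit()"
```

```text
39.4 [0.4291 0.3959 0.1803] 0.0031 pin [295 132  31  42 885] [462.3 403.5] [39.3 23.2] 12.98
39.45 [0.4292 0.3958 0.1804] 0.0006 pin [295 132  31  42 883] [462.3 403.5] [39.3 23. ] 13.3
39.5 [0.4292 0.3957 0.1805] -0.0002 pin [295 132  31  42 882] [462.3 403.6] [39.3 23.2] 13.25
[309.2 151.3] 0.7 [0.4639 0.405  0.005 ][ WARN:0@4.339] global loadsave.cpp:1063 imwrite_ Unsupported depth image for selected encoder is fallbacked to CV_8U.
```

Call:
arm_command:
  commands:
    - {"tx": 0.148, "ty": -0.035, "tz": 0.1, "twist": -0.073}
    - {"tx": 0.148, "ty": -0.035, "tz": 0.25, "twist": -0.073}
    - {"tx": 0.148, "ty": -0.035, "tz": 0.4, "twist": -0.073}
    - {"tx": 0.148, "ty": -0.035, "tz": 0.52, "twist": -0.073}
    - {"tx": 0.148, "ty": -0.035, "tz": 0.62, "twist": -0.073}
    - {"tx": 0.148, "ty": -0.035, "tz": 0.68, "twist": -0.073}
    - {"tx": 0.148, "ty": -0.035, "tz": 0.71, "twist": -0.073}
    - {"tx": 0.148, "ty": -0.035, "tz": 0.71, "twist": -0.073}

```text
t: 40.27
eef_pos: [0.4659, 0.4037, 0.0019]
ee_rot: [3.14, 0.002, 0.23]
force: [-0.6, -0.0, 0.3]
width: 0.0395
gripper_force: 0.0
```

Call:
arm_command:
  commands:
    - {"tx": 0, "ty": 0, "tz": 0, "twist": 0}
    - {"tx": 0, "ty": 0, "tz": 0, "twist": 0}
    - {"tx": 0, "ty": 0, "tz": 0, "twist": 0}
    - {"tx": 0, "ty": 0, "tz": 0, "twist": 0}
    - {"tx": 0, "ty": 0, "tz": 0, "twist": 0}
    - {"tx": 0, "ty": 0, "tz": 0, "twist": 0}
    - {"tx": 0, "ty": 0, "tz": 0, "twist": 0}
    - {"tx": 0, "ty": 0, "tz": 0, "twist": 0}
  claw: 0
  grip_force: 50

```text
t: 40.93
eef_pos: [0.4666, 0.4051, 0.004]
ee_rot: [-3.141, -0.001, 0.231]
force: [-0.4, -0.6, 6.1]
width: 0.0233
gripper_force: 50.0
```

Call:
arm_command:
  commands:
    - {"tx": 0, "ty": 0, "tz": -0.05, "twist": 0}
    - {"tx": 0, "ty": 0, "tz": -0.1, "twist": 0}
    - {"tx": 0, "ty": 0, "tz": -0.2, "twist": 0}
    - {"tx": 0, "ty": 0, "tz": -0.3, "twist": 0}
    - {"tx": 0, "ty": 0, "tz": -0.4, "twist": 0}
    - {"tx": 0, "ty": 0, "tz": -0.4, "twist": 0}
    - {"tx": 0, "ty": 0, "tz": -0.4, "twist": 0}
    - {"tx": 0, "ty": 0, "tz": -0.4, "twist": 0}

```text
t: 41.6
eef_pos: [0.4657, 0.4042, 0.1027]
ee_rot: [-3.142, 0.001, 0.23]
force: [-0.5, -0.9, -1.1]
width: 0.0229
gripper_force: 50.0
```

```bash
python3 -c "
from h import *
s=get_state();print(s['t'],s['eef_pos'],s['ee_rot'],s['width'],s['moment'],plan((.4515,.23,.1)))"
```

```text
41.6 [0.46574883 0.40418755 0.10266184] [-3.14154481e+00  6.73322132e-04  2.30444172e-01] 0.02288265756104713 [-0.09528709  0.05133175  0.04145543] ([-0.2146, 0.6653, 0.0108], 0)
```

Call:
arm_command:
  commands:
    - {"tx": -0.03, "ty": 0.1, "tz": 0, "twist": 0.035}
    - {"tx": -0.06, "ty": 0.2, "tz": 0, "twist": 0.07}
    - {"tx": -0.09, "ty": 0.3, "tz": 0, "twist": 0.105}
    - {"tx": -0.119, "ty": 0.4, "tz": 0, "twist": 0.14}
    - {"tx": -0.119, "ty": 0.4, "tz": 0, "twist": 0.175}
    - {"tx": -0.119, "ty": 0.4, "tz": 0, "twist": 0.21}
    - {"tx": -0.119, "ty": 0.4, "tz": 0, "twist": 0.245}
    - {"tx": -0.119, "ty": 0.4, "tz": 0, "twist": 0.28}

```text
t: 42.27
eef_pos: [0.4595, 0.2995, 0.1017]
ee_rot: [3.139, 0.0, -0.655]
force: [-0.2, -0.2, -0.4]
width: 0.0231
gripper_force: 50.0
```

Call:
arm_command:
  commands:
    - {"tx": 0.06, "ty": 0.09, "tz": 0, "twist": 0.035}
    - {"tx": 0.12, "ty": 0.18, "tz": 0, "twist": 0.07}
    - {"tx": 0.18, "ty": 0.27, "tz": 0, "twist": 0.105}
    - {"tx": 0.241, "ty": 0.358, "tz": 0.06, "twist": 0.14}
    - {"tx": 0.241, "ty": 0.358, "tz": 0.13, "twist": 0.175}
    - {"tx": 0.241, "ty": 0.358, "tz": 0.2, "twist": 0.21}
    - {"tx": 0.241, "ty": 0.358, "tz": 0.227, "twist": 0.245}
    - {"tx": 0.241, "ty": 0.358, "tz": 0.227, "twist": 0.2785}

```text
t: 42.93
eef_pos: [0.4522, 0.1908, 0.0433]
ee_rot: [3.137, -0.004, -1.53]
force: [-0.6, -0.0, 0.5]
width: 0.0228
gripper_force: 50.0
```

```bash
python3 -c "
from h import *
for i in range(3): grab_frame('wrist')
s=get_state();c=calibration('wrist');save('wrist','w12.png',(200,0,520,240),2.4)
print(s['t'],s['eef_pos'],s['ee_rot'],s['width'],plan((.4532,.1922,.046),-1.525))
for P in((.4572,.1038,.047),(.4526,.2047-.078,.047)): print(proj(c,P),(proj(c,P)-[200,0])*2.4)
for q in('mouth_left','pin1'): print(q,[(np.round(r['uv'],1),round(r['score'],2),np.round(onz(c,r['uv'],.047),4)) for r in spot_point(q,'wrist')[:2]])
"
```

```text
43.0833 [0.45348656 0.19210226 0.0453145 ] [ 3.13990538e+00 -1.49112181e-03 -1.52115652e+00] 0.023203322686532787 ([0.0006, 0.0021, -0.0012], np.float64(0.0016))
[319.16645236  74.44042485] [285.99948566 178.65701963]
[326.48583672 126.24009822] [303.56600812 302.97623573]
mouth_left [(array([318.4,  69.5]), 0.9, array([0.4577, 0.1017, 0.047 ]))]
pin1 [(array([316.7, 257.7]), 0.77, array([0.454 , 0.1941, 0.047 ])), (array([319.8,  73.4]), 0.64, array([0.4569, 0.1033, 0.047 ]))]
```

View pics/w12.png

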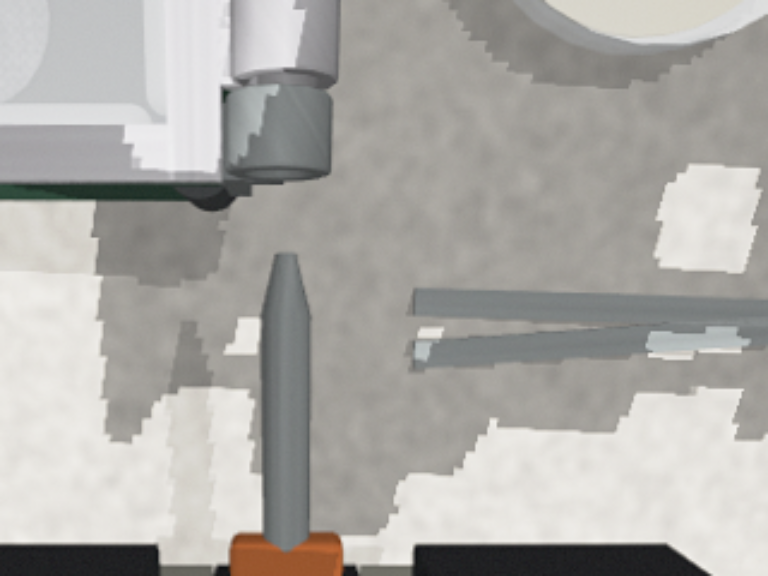

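Call:
arm_command:
  commands:
    - {"tx": 0, "ty": -0.0035, "tz": -0.003, "twist": 0.001}
    - {"tx": 0.02, "ty": -0.0035, "tz": -0.003, "twist": 0.001}
    - {"tx": 0.04, "ty": -0.0035, "tz": -0.003, "twist": 0.001}
    - {"tx": 0.06, "ty": -0.0035, "tz": -0.003, "twist": 0.001}
    - {"tx": 0.08, "ty": -0.0035, "tz": -0.003, "twist": 0.001}
    - {"tx": 0.1, "ty": -0.0035, "tz": -0.003, "twist": 0.001}
    - {"tx": 0.12, "ty": -0.0035, "tz": -0.003, "twist": 0.001}
    - {"tx": 0.12, "ty": -0.0035, "tz": -0.003, "twist": 0.001}

```text
t: 43.9
eef_pos: [0.4561, 0.1617, 0.0471]
ee_rot: [3.141, -0.0, -1.528]
force: [-0.0, 0.4, -1.2]
width: 0.0232
gripper_force: 50.0
```

Call:
arm_command:
  commands:
    - {"tx": 0, "ty": 0, "tz": 0, "twist": 0}
    - {"tx": 0.01, "ty": 0, "tz": 0, "twist": 0}
    - {"tx": 0.02, "ty": 0, "tz": 0, "twist": 0}
    - {"tx": 0.03, "ty": 0, "tz": 0, "twist": 0}
    - {"tx": 0.04, "ty": 0, "tz": 0, "twist": 0}
    - {"tx": 0.05, "ty": 0, "tz": 0, "twist": 0}
    - {"tx": 0.05, "ty": 0, "tz": 0, "twist": 0}
    - {"tx": 0.05, "ty": 0, "tz": 0, "twist": 0}

```text
t: 44.57
eef_pos: [0.4569, 0.1501, 0.0471]
ee_rot: [3.142, -0.0, -1.527]
force: [-0.1, 0.1, -0.6]
width: 0.0228
gripper_force: 50.0
```

Call:
arm_command:
  commands:
    - {"tx": 0.015, "ty": 0.002, "tz": 0.002, "twist": 0}
    - {"tx": 0.03, "ty": 0.002, "tz": 0.002, "twist": 0}
    - {"tx": 0.045, "ty": 0.002, "tz": 0.002, "twist": 0}
    - {"tx": 0.06, "ty": 0.002, "tz": 0.002, "twist": 0}
    - {"tx": 0.075, "ty": 0.002, "tz": 0.002, "twist": 0}
    - {"tx": 0.09, "ty": 0.002, "tz": 0.002, "twist": 0}
    - {"tx": 0.1, "ty": 0.002, "tz": 0.002, "twist": 0}
    - {"tx": 0.1, "ty": 0.002, "tz": 0.002, "twist": 0}

```text
t: 45.23
eef_pos: [0.4574, 0.1247, 0.0466]
ee_rot: [3.141, -0.0, -1.528]
force: [0.4, -0.2, -0.2]
width: 0.0235
gripper_force: 50.0
```

Call:
arm_command:
  commands:
    - {"tx": 0.005, "ty": 0, "tz": 0, "twist": 0}
    - {"tx": 0.01, "ty": 0, "tz": 0, "twist": 0}
    - {"tx": 0.015, "ty": 0, "tz": 0, "twist": 0}
    - {"tx": 0.02, "ty": 0, "tz": 0, "twist": 0}
    - {"tx": 0.023, "ty": 0, "tz": 0, "twist": 0}
    - {"tx": 0.023, "ty": 0, "tz": 0, "twist": 0}
    - {"tx": 0.023, "ty": 0, "tz": 0, "twist": 0}
    - {"tx": 0.023, "ty": 0, "tz": 0, "twist": 0}

```text
t: 45.9
eef_pos: [0.4577, 0.1199, 0.0466]
ee_rot: [-3.141, 0.001, -1.527]
force: [-2.7, 4.0, -1.3]
width: 0.0231
gripper_force: 50.0
```

Call:
arm_command:
  commands:
    - {"tx": 0.003, "ty": 0, "tz": 0, "twist": 0}
    - {"tx": 0.006, "ty": 0, "tz": 0, "twist": 0}
    - {"tx": 0.009, "ty": 0, "tz": 0, "twist": 0}
    - {"tx": 0.009, "ty": 0, "tz": 0, "twist": 0}
    - {"tx": 0.009, "ty": 0, "tz": 0, "twist": 0}
    - {"tx": 0.009, "ty": 0, "tz": 0, "twist": 0}
    - {"tx": 0.009, "ty": 0, "tz": 0, "twist": 0}
    - {"tx": 0.009, "ty": 0, "tz": 0, "twist": 0}

```text
t: 46.57
eef_pos: [0.458, 0.1197, 0.0467]
ee_rot: [-3.14, 0.003, -1.527]
force: [-8.7, 15.8, 0.3]
width: 0.023
gripper_force: 50.0
```

Call:
arm_command:
  commands:
    - {"tx": -0.004, "ty": 0.003, "tz": 0, "twist": 0}
    - {"tx": -0.004, "ty": 0.003, "tz": 0, "twist": 0}
    - {"tx": -0.004, "ty": 0.003, "tz": 0, "twist": 0}
    - {"tx": -0.004, "ty": 0.003, "tz": 0, "twist": 0}
    - {"tx": -0.004, "ty": 0.003, "tz": -0.1, "twist": 0}
    - {"tx": -0.004, "ty": 0.003, "tz": -0.25, "twist": 0}
    - {"tx": -0.004, "ty": 0.003, "tz": -0.4, "twist": 0}
    - {"tx": -0.004, "ty": 0.003, "tz": -0.55, "twist": 0}
  claw: 0.5

```text
t: 47.23
eef_pos: [0.4566, 0.1174, 0.1856]
ee_rot: [3.141, -0.001, -1.527]
force: [1.3, 1.4, -0.3]
width: 0.044
gripper_force: 0.0
```

```bash
python3 -c "
from h import *
s=get_state();c=calibration('wrist');im=save('wrist','w13.png')
print(s['t'],s['eef_pos'])
for q,z in(('pin1',.047),('mouth_left',.047),('cover',.042)): print(q,[(np.round(r['uv'],1),round(r['score'],2),np.round(onz(c,r['uv'],z),4)) for r in spot_point(q,'wrist')[:2]])
pinfit(1,.052)
"
```

```text
47.2333 [0.45661872 0.11737571 0.18559288]
pin1 [(array([315.6, 201.2]), 0.91, array([0.4587, 0.125 , 0.047 ])), (array([398. , 195.2]), 0.35, array([0.381 , 0.1158, 0.047 ]))]
mouth_left [(array([317.4, 178.8]), 0.8, array([0.4579, 0.1034, 0.047 ])), (array([316.1, 154.3]), 0.2, array([0.4601, 0.0807, 0.047 ]))]
cover [(array([237.5,  51.2]), 0.81, array([ 0.5318, -0.005 ,  0.042 ]))]
47.43 [0.4575 0.1182 0.1852] -1.5274 pin [306 179  26  40 976] [456.8 122.9] [23.  37.6] 3.05
[317.4 151.8] 0.67 [0.4603 0.084  0.005 ]
[318.5 196.6] 0.56 [0.4571 0.1319 0.005 ][ WARN:0@4.849] global loadsave.cpp:1063 imwrite_ Unsupported depth image for selected encoder is fallbacked to CV_8U.
```

Call:
arm_command:
  commands:
    - {"tx": 0.1, "ty": -0.04, "tz": 0, "twist": 0.03}
    - {"tx": 0.2, "ty": -0.08, "tz": 0, "twist": 0.06}
    - {"tx": 0.35, "ty": -0.14, "tz": 0, "twist": 0.09}
    - {"tx": 0.5, "ty": -0.2, "tz": 0, "twist": 0.12}
    - {"tx": 0.65, "ty": -0.27, "tz": 0, "twist": 0.15}
    - {"tx": 0.815, "ty": -0.333, "tz": 0, "twist": 0.18}
    - {"tx": 0.815, "ty": -0.333, "tz": 0, "twist": 0.21}
    - {"tx": 0.815, "ty": -0.333, "tz": 0, "twist": 0.24}

```text
t: 48.2
eef_pos: [0.5487, -0.0846, 0.1815]
ee_rot: [3.139, -0.004, -2.29]
force: [-0.2, 0.8, 0.1]
width: 0.0438
gripper_force: 0.0
```

Call:
arm_command:
  commands:
    - {"tx": 0.06, "ty": -0.13, "tz": 0, "twist": 0.03}
    - {"tx": 0.12, "ty": -0.26, "tz": 0, "twist": 0.06}
    - {"tx": 0.18, "ty": -0.4, "tz": 0, "twist": 0.09}
    - {"tx": 0.24, "ty": -0.53, "tz": 0, "twist": 0.12}
    - {"tx": 0.3, "ty": -0.67, "tz": 0, "twist": 0.15}
    - {"tx": 0.365, "ty": -0.8, "tz": 0, "twist": 0.18}
    - {"tx": 0.365, "ty": -0.8, "tz": 0, "twist": 0.21}
    - {"tx": 0.365, "ty": -0.8, "tz": 0, "twist": 0.24}

```text
t: 48.87
eef_pos: [0.6404, -0.2835, 0.1802]
ee_rot: [3.14, -0.005, -3.043]
force: [0.2, 1.0, -0.6]
width: 0.0439
gripper_force: 0.0
```

Call:
arm_command:
  commands:
    - {"tx": 0, "ty": 0, "tz": 0.06, "twist": 0.03}
    - {"tx": 0, "ty": 0, "tz": 0.06, "twist": 0.06}
    - {"tx": 0, "ty": 0, "tz": 0.06, "twist": 0.08}
    - {"tx": 0, "ty": 0, "tz": 0.06, "twist": 0.08}
    - {"tx": 0, "ty": 0, "tz": 0.06, "twist": 0.08}
    - {"tx": 0, "ty": 0, "tz": 0.06, "twist": 0.08}
    - {"tx": 0, "ty": 0, "tz": 0.06, "twist": 0.08}
    - {"tx": 0, "ty": 0, "tz": 0.06, "twist": 0.08}

```text
t: 49.53
eef_pos: [0.6413, -0.2812, 0.1689]
ee_rot: [3.142, -0.0, 2.998]
force: [0.3, 0.2, 0.9]
width: 0.044
gripper_force: 0.0
```

```bash
python3 -c "
from h import *
pinfit()"
```

```text
49.53 [ 0.6413 -0.2812  0.1689] 2.9981 pin [308 135  25  41 964] [ 609.  -275.5] [23.3 39.1] 81.31
49.58 [ 0.6413 -0.2812  0.1691] 2.9978 pin [308 135  25  40 962] [ 608.6 -275.4] [23.3 38.2] 81.3
49.63 [ 0.6414 -0.2812  0.1691] 2.9977 pin [308 135  25  40 962] [ 608.6 -275.4] [23.3 38.2] 81.29
[320.  153.8] 0.8 [ 0.6076 -0.2757  0.005 ][ WARN:0@2.483] global loadsave.cpp:1063 imwrite_ Unsupported depth image for selected encoder is fallbacked to CV_8U.
```

Call:
arm_command:
  commands:
    - {"tx": 0.116, "ty": 0.004, "tz": 0.1, "twist": 0.0025}
    - {"tx": 0.116, "ty": 0.004, "tz": 0.22, "twist": 0.0025}
    - {"tx": 0.116, "ty": 0.004, "tz": 0.36, "twist": 0.0025}
    - {"tx": 0.116, "ty": 0.004, "tz": 0.5, "twist": 0.0025}
    - {"tx": 0.116, "ty": 0.004, "tz": 0.6, "twist": 0.0025}
    - {"tx": 0.116, "ty": 0.004, "tz": 0.65, "twist": 0.0025}
    - {"tx": 0.116, "ty": 0.004, "tz": 0.664, "twist": 0.0025}
    - {"tx": 0.116, "ty": 0.004, "tz": 0.664, "twist": 0.0025}

```text
t: 50.4
eef_pos: [0.6128, -0.2761, 0.0028]
ee_rot: [-3.141, -0.001, 2.99]
force: [0.8, -0.4, 1.4]
width: 0.0436
gripper_force: 0.0
```

Call:
arm_command:
  commands:
    - {"tx": 0, "ty": 0, "tz": 0, "twist": 0}
    - {"tx": 0, "ty": 0, "tz": 0, "twist": 0}
    - {"tx": 0, "ty": 0, "tz": 0, "twist": 0}
    - {"tx": 0, "ty": 0, "tz": 0, "twist": 0}
    - {"tx": 0, "ty": 0, "tz": 0, "twist": 0}
    - {"tx": 0, "ty": 0, "tz": 0, "twist": 0}
    - {"tx": 0, "ty": 0, "tz": 0, "twist": 0}
    - {"tx": 0, "ty": 0, "tz": 0, "twist": 0}
  claw: 0
  grip_force: 50

```text
t: 51.07
eef_pos: [0.6137, -0.2762, 0.0046]
ee_rot: [-3.141, 0.002, 2.99]
force: [-1.3, 1.7, 6.7]
width: 0.0228
gripper_force: 50.0
```

Call:
arm_command:
  commands:
    - {"tx": 0, "ty": 0, "tz": -0.05, "twist": 0}
    - {"tx": 0, "ty": 0, "tz": -0.1, "twist": 0}
    - {"tx": 0, "ty": 0, "tz": -0.2, "twist": 0}
    - {"tx": 0, "ty": 0, "tz": -0.3, "twist": 0}
    - {"tx": 0, "ty": 0, "tz": -0.4, "twist": 0}
    - {"tx": 0, "ty": 0, "tz": -0.4, "twist": 0}
    - {"tx": 0, "ty": 0, "tz": -0.4, "twist": 0}
    - {"tx": 0, "ty": 0, "tz": -0.4, "twist": 0}

```text
t: 51.73
eef_pos: [0.6126, -0.276, 0.1038]
ee_rot: [3.141, 0.001, 2.989]
force: [0.2, -0.8, -0.7]
width: 0.023
gripper_force: 50.0
```

Call:
arm_command:
  commands:
    - {"tx": 0.07, "ty": 0.015, "tz": 0, "twist": -0.035}
    - {"tx": 0.14, "ty": 0.03, "tz": 0, "twist": -0.07}
    - {"tx": 0.21, "ty": 0.045, "tz": 0, "twist": -0.105}
    - {"tx": 0.284, "ty": 0.062, "tz": 0, "twist": -0.14}
    - {"tx": 0.284, "ty": 0.062, "tz": 0, "twist": -0.175}
    - {"tx": 0.284, "ty": 0.062, "tz": 0, "twist": -0.21}
    - {"tx": 0.284, "ty": 0.062, "tz": 0, "twist": -0.245}
    - {"tx": 0.284, "ty": 0.062, "tz": 0, "twist": -0.2815}

```text
t: 52.4
eef_pos: [0.5441, -0.2497, 0.1022]
ee_rot: [3.14, -0.001, -2.404]
force: [0.4, 0.3, 0.9]
width: 0.023
gripper_force: 50.0
```

Call:
arm_command:
  commands:
    - {"tx": 0.025, "ty": 0.08, "tz": 0, "twist": -0.035}
    - {"tx": 0.05, "ty": 0.16, "tz": 0, "twist": -0.07}
    - {"tx": 0.08, "ty": 0.24, "tz": 0, "twist": -0.105}
    - {"tx": 0.106, "ty": 0.32, "tz": 0, "twist": -0.14}
    - {"tx": 0.106, "ty": 0.32, "tz": 0, "twist": -0.175}
    - {"tx": 0.106, "ty": 0.32, "tz": 0.05, "twist": -0.21}
    - {"tx": 0.106, "ty": 0.32, "tz": 0.1, "twist": -0.245}
    - {"tx": 0.106, "ty": 0.32, "tz": 0.1, "twist": -0.2815}

```text
t: 53.07
eef_pos: [0.4695, -0.2077, 0.0755]
ee_rot: [3.137, 0.001, -1.521]
force: [-0.5, -0.3, -0.8]
width: 0.0231
gripper_force: 50.0
```

```bash
python3 -c "
from h import *
for i in range(3): grab_frame('wrist')
s=get_state();print(s['t'],s['eef_pos'],s['ee_rot'],s['width'],plan((.4718,-.2084,.046),-1.525))"
```

```text
53.2167 [ 0.47117533 -0.20811549  0.07739299] [ 3.13979245e+00  1.59473142e-04 -1.52824820e+00] 0.0231661664028428 ([0.0013, -0.0027, 0.1256], np.float64(-0.001))
```

Call:
arm_command:
  commands:
    - {"tx": 0.001, "ty": -0.003, "tz": 0.04, "twist": 0}
    - {"tx": 0.001, "ty": -0.003, "tz": 0.08, "twist": 0}
    - {"tx": 0.001, "ty": -0.003, "tz": 0.11, "twist": 0}
    - {"tx": 0.001, "ty": -0.003, "tz": 0.123, "twist": 0}
    - {"tx": 0.001, "ty": -0.003, "tz": 0.123, "twist": 0}
    - {"tx": 0.001, "ty": -0.003, "tz": 0.123, "twist": 0}
    - {"tx": 0.001, "ty": -0.003, "tz": 0.123, "twist": 0}
    - {"tx": 0.001, "ty": -0.003, "tz": 0.123, "twist": 0}

```text
t: 53.88
eef_pos: [0.4728, -0.2084, 0.0477]
ee_rot: [-3.141, -0.0, -1.525]
force: [-0.7, -1.2, 0.1]
width: 0.0231
gripper_force: 50.0
```

```bash
python3 -c "
from h import *
for i in range(2): grab_frame('wrist')
s=get_state();c=calibration('wrist');save('wrist','w14.png')
print(s['t'],s['eef_pos'],s['ee_rot'],plan((.4718,-.2084,.0466),-1.525))
for P in((.4678,-.12,.047),(.4722,-.213+.078,.047)): print(proj(c,P))
S=calibration('scene');save('scene','s14.png',(230,190,330,265),8)
print([(proj(S,P)-[230,190])*8 for P in((.4678,-.12,.047),(.4718,-.213+.078,.047))])
"
```

```text
53.9833 [ 0.47279299 -0.20838139  0.04766964] [-3.14085918e+00 -7.14797064e-05 -1.52538152e+00] ([0.0, 0.0039, 0.0042], np.float64(-0.0001))
[319.71694184 387.09269967]
[313.47417217 366.57981504]
[array([320.58206939, 254.93259468]), array([298.24717772, 285.47375989])]
```

View pics/s14.png

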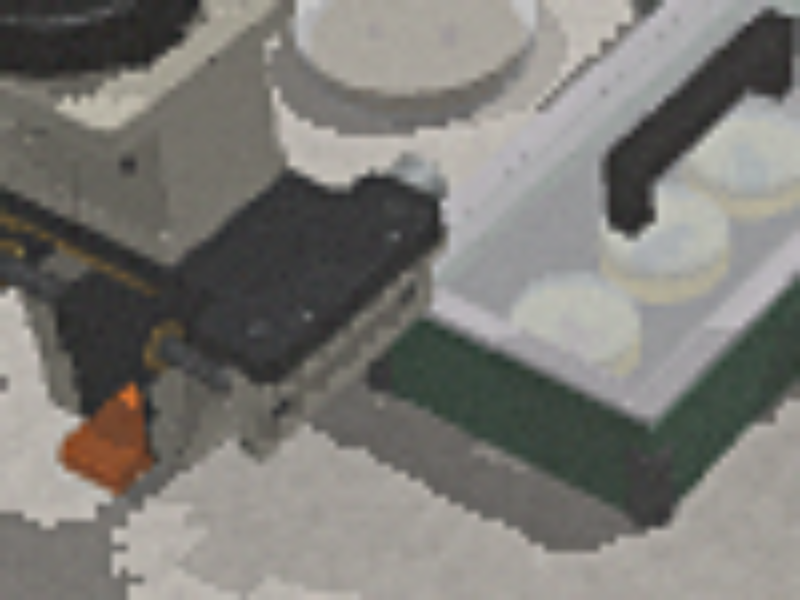

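Call:
arm_command:
  commands:
    - {"tx": 0, "ty": 0.003, "tz": 0.003, "twist": 0}
    - {"tx": -0.02, "ty": 0.003, "tz": 0.003, "twist": 0}
    - {"tx": -0.04, "ty": 0.003, "tz": 0.003, "twist": 0}
    - {"tx": -0.055, "ty": 0.003, "tz": 0.003, "twist": 0}
    - {"tx": -0.07, "ty": 0.003, "tz": 0.003, "twist": 0}
    - {"tx": -0.08, "ty": 0.003, "tz": 0.003, "twist": 0}
    - {"tx": -0.09, "ty": 0.003, "tz": 0.003, "twist": 0}
    - {"tx": -0.1, "ty": 0.003, "tz": 0.003, "twist": 0}

```text
t: 54.75
eef_pos: [0.4707, -0.1831, 0.0466]
ee_rot: [3.142, -0.0, -1.525]
force: [0.1, 0.4, -0.6]
width: 0.0226
gripper_force: 50.0
```

Call:
arm_command:
  commands:
    - {"tx": -0.01, "ty": 0, "tz": 0, "twist": 0}
    - {"tx": -0.02, "ty": 0, "tz": 0, "twist": 0}
    - {"tx": -0.03, "ty": 0, "tz": 0, "twist": 0}
    - {"tx": -0.04, "ty": 0, "tz": 0, "twist": 0}
    - {"tx": -0.05, "ty": 0, "tz": 0, "twist": 0}
    - {"tx": -0.05, "ty": 0, "tz": 0, "twist": 0}
    - {"tx": -0.05, "ty": 0, "tz": 0, "twist": 0}
    - {"tx": -0.05, "ty": 0, "tz": 0, "twist": 0}

```text
t: 55.42
eef_pos: [0.4701, -0.1709, 0.0466]
ee_rot: [-3.142, -0.0, -1.525]
force: [0.2, -0.1, -1.0]
width: 0.0228
gripper_force: 50.0
```

Call:
arm_command:
  commands:
    - {"tx": -0.015, "ty": 0, "tz": 0, "twist": 0}
    - {"tx": -0.03, "ty": 0, "tz": 0, "twist": 0}
    - {"tx": -0.045, "ty": 0, "tz": 0, "twist": 0}
    - {"tx": -0.06, "ty": 0, "tz": 0, "twist": 0}
    - {"tx": -0.075, "ty": 0, "tz": 0, "twist": 0}
    - {"tx": -0.09, "ty": 0, "tz": 0, "twist": 0}
    - {"tx": -0.105, "ty": 0, "tz": 0, "twist": 0}
    - {"tx": -0.12, "ty": 0, "tz": 0, "twist": 0}

```text
t: 56.08
eef_pos: [0.4687, -0.1405, 0.0466]
ee_rot: [-3.142, -0.0, -1.525]
force: [0.5, 0.1, -0.4]
width: 0.0233
gripper_force: 50.0
```

Call:
arm_command:
  commands:
    - {"tx": -0.005, "ty": 0, "tz": 0, "twist": 0}
    - {"tx": -0.01, "ty": 0, "tz": 0, "twist": 0}
    - {"tx": -0.015, "ty": 0, "tz": 0, "twist": 0}
    - {"tx": -0.02, "ty": 0, "tz": 0, "twist": 0}
    - {"tx": -0.023, "ty": 0, "tz": 0, "twist": 0}
    - {"tx": -0.023, "ty": 0, "tz": 0, "twist": 0}
    - {"tx": -0.023, "ty": 0, "tz": 0, "twist": 0}
    - {"tx": -0.023, "ty": 0, "tz": 0, "twist": 0}

```text
t: 56.75
eef_pos: [0.4685, -0.1353, 0.0466]
ee_rot: [-3.142, 0.0, -1.525]
force: [-0.2, 0.3, -1.0]
width: 0.0228
gripper_force: 50.0
```

Call:
arm_command:
  commands:
    - {"tx": -0.003, "ty": 0, "tz": 0, "twist": 0}
    - {"tx": -0.006, "ty": 0, "tz": 0, "twist": 0}
    - {"tx": -0.009, "ty": 0, "tz": 0, "twist": 0}
    - {"tx": -0.012, "ty": 0, "tz": 0, "twist": 0}
    - {"tx": -0.012, "ty": 0, "tz": 0, "twist": 0}
    - {"tx": -0.012, "ty": 0, "tz": 0, "twist": 0}
    - {"tx": -0.012, "ty": 0, "tz": 0, "twist": 0}
    - {"tx": -0.012, "ty": 0, "tz": 0, "twist": 0}

```text
t: 57.42
eef_pos: [0.4684, -0.1348, 0.0468]
ee_rot: [3.141, -0.003, -1.525]
force: [2.7, -20.9, -2.5]
width: 0.023
gripper_force: 50.0
```

Call:
arm_command:
  commands:
    - {"tx": 0.007, "ty": 0, "tz": 0, "twist": 0}
    - {"tx": 0.007, "ty": 0, "tz": 0, "twist": 0}
    - {"tx": 0.007, "ty": 0, "tz": 0, "twist": 0}
    - {"tx": 0.007, "ty": 0, "tz": 0, "twist": 0}
    - {"tx": 0.007, "ty": 0, "tz": -0.1, "twist": 0}
    - {"tx": 0.007, "ty": 0, "tz": -0.25, "twist": 0}
    - {"tx": 0.007, "ty": 0, "tz": -0.4, "twist": 0}
    - {"tx": 0.007, "ty": 0, "tz": -0.5, "twist": 0}
  claw: 0.5

```text
t: 58.08
eef_pos: [0.4694, -0.1337, 0.175]
ee_rot: [-3.138, -0.0, -1.524]
force: [0.6, 0.3, 0.0]
width: 0.044
gripper_force: 0.0
```

```bash
python3 -c "
from h import *
for i in range(2): grab_frame('wrist')
pinfit(2,.052)" 2>/dev/null
```

```text
58.18 [ 0.4714 -0.1337  0.1765] -1.524 pin [ 310  166   27   45 1122] [ 468.1 -141.2] [23.2 40.1] 2.29
58.23 [ 0.4699 -0.1335  0.174 ] -1.5247 pin [ 308  166   27   45 1135] [ 468.  -141.4] [23.1 39.8] 2.16
[319.5 185.4] 0.65 [ 0.4696 -0.1347  0.005 ]
```

Call:
arm_command:
  commands:
    - {"tx": -0.06, "ty": -0.07, "tz": 0, "twist": -0.02}
    - {"tx": -0.18, "ty": -0.2, "tz": 0, "twist": -0.04}
    - {"tx": -0.3, "ty": -0.33, "tz": 0, "twist": -0.06}
    - {"tx": -0.4, "ty": -0.46, "tz": 0, "twist": -0.078}
    - {"tx": -0.507, "ty": -0.568, "tz": 0, "twist": -0.078}
    - {"tx": -0.507, "ty": -0.568, "tz": 0, "twist": -0.078}
    - {"tx": -0.507, "ty": -0.568, "tz": 0, "twist": -0.078}
    - {"tx": -0.507, "ty": -0.568, "tz": 0, "twist": -0.078}

```text
t: 59.0
eef_pos: [0.6034, -0.0007, 0.1695]
ee_rot: [3.138, 0.0, -1.28]
force: [-0.4, -1.3, 1.7]
width: 0.0438
gripper_force: 0.0
```

```bash
cat >> h.py <<'E'
def catch(n=2):
    for i in range(n):
        s=get_state();c=calibration("wrist");im=grab_frame("wrist").astype(int)
        m=((im[...,0]-im[...,1]>70)&(im[...,0]-im[...,2]>60)).astype(np.uint8);m[:,:200]=0;m[:,450:]=0
        k,l,st,ce=cv2.connectedComponentsWithStats(m);j=1+np.argmax(st[1:,4])
        ct=max(cv2.findContours((l==j).astype(np.uint8),0,1)[0],key=cv2.contourArea)
        P=np.array([onz(c,p[0]+.5,.062)[:2] for p in ct],np.float32)*1000;r=cv2.minAreaRect(P)
        print(round(s["t"],2),np.round(s["eef_pos"],4),round(s["ee_rot"][2],4),st[j],np.round(r[0],1),np.round(r[1],1),round(r[2],2))
E
python3 -c "
from h import *
catch(3)"
```

```text
59.0 [ 0.6034 -0.0007  0.1695] -1.2798 [308 169  17  57 650] [605.1  -3.3] [11.3 49.4] 12.55
59.05 [ 0.6033 -0.0013  0.1701] -1.2804 [308 169  17  57 638] [605.2  -3.4] [11.2 49.3] 12.31
59.1 [ 0.6034 -0.0016  0.1707] -1.2809 [308 170  17  56 639] [605.2  -3.3] [11.2 48.9] 12.49
```

Call:
arm_command:
  commands:
    - {"tx": 0.006, "ty": -0.004, "tz": 0.1, "twist": 0.0235}
    - {"tx": 0.006, "ty": -0.004, "tz": 0.2, "twist": 0.0235}
    - {"tx": 0.006, "ty": -0.004, "tz": 0.3, "twist": 0.0235}
    - {"tx": 0.006, "ty": -0.004, "tz": 0.38, "twist": 0.0235}
    - {"tx": 0.006, "ty": -0.004, "tz": 0.44, "twist": 0.0235}
    - {"tx": 0.006, "ty": -0.004, "tz": 0.471, "twist": 0.0235}
    - {"tx": 0.006, "ty": -0.004, "tz": 0.471, "twist": 0.0235}
    - {"tx": 0.006, "ty": -0.004, "tz": 0.471, "twist": 0.0235}

```text
t: 59.82
eef_pos: [0.6059, -0.0025, 0.0544]
ee_rot: [-3.141, -0.0, -1.354]
force: [-0.7, 0.5, 1.4]
width: 0.044
gripper_force: 0.0
```

Call:
arm_command:
  commands:
    - {"tx": 0, "ty": 0, "tz": 0, "twist": 0}
    - {"tx": 0, "ty": 0, "tz": 0, "twist": 0}
    - {"tx": 0, "ty": 0, "tz": 0, "twist": 0}
    - {"tx": 0, "ty": 0, "tz": 0, "twist": 0}
    - {"tx": 0, "ty": 0, "tz": 0, "twist": 0}
    - {"tx": 0, "ty": 0, "tz": 0, "twist": 0}
    - {"tx": 0, "ty": 0, "tz": 0, "twist": 0}
    - {"tx": 0, "ty": 0, "tz": 0, "twist": 0}
  claw: 0
  grip_force: 20

```text
t: 60.48
eef_pos: [0.606, -0.002, 0.0541]
ee_rot: [-3.141, -0.0, -1.354]
force: [-1.3, 0.6, 4.0]
width: 0.0117
gripper_force: 20.0
```

Gripped (11.7 mm). Turn in two calls.

Call:
arm_command:
  commands:
    - {"tx": 0, "ty": 0, "tz": 0, "twist": -0.03}
    - {"tx": 0, "ty": 0, "tz": 0, "twist": -0.06}
    - {"tx": 0, "ty": 0, "tz": 0, "twist": -0.09}
    - {"tx": 0, "ty": 0, "tz": 0, "twist": -0.12}
    - {"tx": 0, "ty": 0, "tz": 0, "twist": -0.15}
    - {"tx": 0, "ty": 0, "tz": 0, "twist": -0.18}
    - {"tx": 0, "ty": 0, "tz": 0, "twist": -0.2}
    - {"tx": 0, "ty": 0, "tz": 0, "twist": -0.2}

```text
t: 61.15
eef_pos: [0.6059, -0.002, 0.0541]
ee_rot: [-3.142, -0.0, -0.723]
force: [-1.3, 1.0, 4.9]
width: 0.012
gripper_force: 20.0
```

Call:
arm_command:
  commands:
    - {"tx": 0, "ty": 0, "tz": 0, "twist": -0.03}
    - {"tx": 0, "ty": 0, "tz": 0, "twist": -0.06}
    - {"tx": 0, "ty": 0, "tz": 0, "twist": -0.09}
    - {"tx": 0, "ty": 0, "tz": 0, "twist": -0.12}
    - {"tx": 0, "ty": 0, "tz": 0, "twist": -0.15}
    - {"tx": 0, "ty": 0, "tz": 0, "twist": -0.18}
    - {"tx": 0, "ty": 0, "tz": 0, "twist": -0.21}
    - {"tx": 0, "ty": 0, "tz": 0, "twist": -0.224}

```text
t: 61.82
eef_pos: [0.6059, -0.0021, 0.0541]
ee_rot: [3.142, -0.0, -0.019]
force: [-2.1, 0.4, 4.4]
width: 0.0115
gripper_force: 20.0
```

Call:
arm_command:
  commands:
    - {"tx": 0, "ty": 0, "tz": 0, "twist": 0}
    - {"tx": 0, "ty": 0, "tz": 0, "twist": 0}
    - {"tx": 0, "ty": 0, "tz": 0, "twist": 0}
    - {"tx": 0, "ty": 0, "tz": 0, "twist": 0}
    - {"tx": 0, "ty": 0, "tz": 0, "twist": 0}
    - {"tx": 0, "ty": 0, "tz": 0, "twist": 0}
    - {"tx": 0, "ty": 0, "tz": 0, "twist": 0}
    - {"tx": 0, "ty": 0, "tz": 0, "twist": 0}

```text
t: 62.48
eef_pos: [0.6059, -0.002, 0.0541]
ee_rot: [3.142, -0.0, -0.026]
force: [-1.5, 0.2, 5.7]
width: 0.0116
gripper_force: 20.0
```

Call:
arm_command:
  commands:
    - {"tx": 0, "ty": 0, "tz": 0, "twist": 0}
    - {"tx": 0, "ty": 0, "tz": 0, "twist": 0}
    - {"tx": 0, "ty": 0, "tz": 0, "twist": 0}
    - {"tx": 0, "ty": 0, "tz": -0.03, "twist": 0}
    - {"tx": 0, "ty": 0, "tz": -0.15, "twist": 0}
    - {"tx": 0, "ty": 0, "tz": -0.3, "twist": 0}
    - {"tx": 0, "ty": 0, "tz": -0.45, "twist": 0}
    - {"tx": 0, "ty": 0, "tz": -0.6, "twist": 0}
  claw: 0.4

```text
t: 63.15
eef_pos: [0.6055, -0.0023, 0.2059]
ee_rot: [3.141, 0.0, -0.023]
force: [0.9, 0.5, 0.3]
width: 0.0349
gripper_force: 0.0
```

Call:
arm_command:
  commands:
    - {"tx": -0.15, "ty": 0, "tz": -0.1, "twist": 0}
    - {"tx": -0.3, "ty": 0, "tz": -0.2, "twist": 0}
    - {"tx": -0.45, "ty": 0, "tz": -0.2, "twist": 0}
    - {"tx": -0.6, "ty": 0, "tz": -0.2, "twist": 0}
    - {"tx": -0.6, "ty": 0, "tz": -0.2, "twist": 0}
    - {"tx": -0.6, "ty": 0, "tz": -0.2, "twist": 0}
    - {"tx": -0.6, "ty": 0, "tz": -0.2, "twist": 0}
    - {"tx": -0.6, "ty": 0, "tz": -0.2, "twist": 0}

```text
t: 63.82
eef_pos: [0.4567, 0.0014, 0.254]
ee_rot: [-3.142, -0.0, -0.022]
force: [1.1, -0.0, 0.0]
width: 0.035
gripper_force: 0.0
```

```bash
python3 -c "
from h import *
grab_frame('wrist');catch(2)
s=get_state();c=calibration('wrist');im=save('wrist','w15.png');print(s['t'],s['eef_pos'],s['ee_rot'])
for q,z in(('cover',.042),('cover_handle',.069),('cover_knuckle',.047),('mouth_left',.047),('mouth_right',.047),('pin1',.047),('pot1',.005),('petri',0),('loupe',0),('dropper',0),('slidebox',0),('forceps',0)): print(q,[(np.round(r['uv']),round(r['score'],2),np.round(onz(c,r['uv'],z)[:2],4)) for r in spot_point(q,'wrist')[:3]])
m=((im[...,0].astype(int)-im[...,2]>90)&(im[...,0]>150)&(im[...,1]<170)).astype(np.uint8)
print(cv2.connectedComponentsWithStats(m)[2:4])
"
```

```text
63.87 [0.4567 0.0014 0.2537] -0.0225 [200 170  30  23 572] [459.5 116.8] [22.7 33.7] 2.94
63.92 [0.4566 0.0013 0.2534] -0.0226 [200 170  30  22 569] [459.6 116.5] [23.  32.9] 1.31
63.9667 [0.4565264  0.00127216 0.25327791] [ 3.14091002e+00  1.26829905e-03 -2.25978348e-02]
cover [(array([321., 108.]), 0.64, array([ 0.535 , -0.0039])), (array([307., 231.]), 0.43, array([0.3922, 0.0165]))]
cover_handle [(array([324., 108.]), 0.92, array([ 0.5336, -0.0066]))]
cover_knuckle [(array([250., 181.]), 0.67, array([0.4555, 0.0799]))]
mouth_left [(array([230., 177.]), 0.71, array([0.4606, 0.1025])), (array([211., 180.]), 0.19, array([0.4579, 0.1241]))]
mouth_right [(array([422., 169.]), 0.82, array([ 0.465 , -0.1171]))]
pin1 [(array([211., 180.]), 0.86, array([0.4578, 0.1246])), (array([442., 163.]), 0.58, array([ 0.4719, -0.1393]))]
pot1 []
petri [(array([306., 230.]), 0.76, array([0.3785, 0.0192]))]
loupe [(array([410., 214.]), 0.71, array([ 0.3973, -0.1194])), (array([320., 110.]), 0.54, array([ 0.5338, -0.0031]))]
dropper []
slidebox []
forceps [(array([409., 212.]), 0.69, array([ 0.401 , -0.1179])), (array([227., 238.]), 0.5, array([0.3687, 0.1276]))]
(array([[     0,      0,    640,    400, 254119],
       [   313,      8,     11,     24,    230],
       [   313,     33,      1,      1,      1],
       [   313,     37,     11,     23,    222],
       [   425,    155,     36,     22,    693],
       [   194,    170,     36,     22,    666],
       [   401,    262,      5,     13,     33],
       [   402,    282,      4,     14,     36]], dtype=int32), array([[319.42502922, 199.91734581],
       [318.2173913 ,  18.3826087 ],
       [313.        ,  33.        ],
       [318.31981982,  48.48648649],
       [443.39393939, 165.41702742],
       [211.31681682, 180.67867868],
       [403.36363636, 267.36363636],
       [403.91666667, 288.61111111]]))
```

View pics/w15.png

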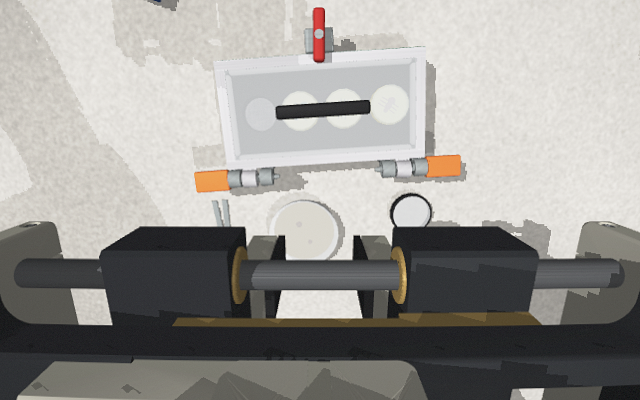

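```bash
python3 -c "
from station import *
print(job_done())"
```

```text
the job is handed in; nothing more can be done
None
```

The specimen case is packed and the job is handed in, at about 64 s of robot time: three pots down in their pockets, cover seated, both hinge pins home and the catch turned across to about 1.50 rad; the judge gave no verdict.

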